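# Fish the tea tin out of the gap

## Task

The slim green tea tin has slipped down the narrow gap between the bread box and the white drawer box. Take the red-handled hook from its stand, fish the tin up out of the gap by its swinging wire handle without touching the tin with the fingers or forcing the hook against the boxes, and lower it gently to stand upright in the middle of the dark serving board. Then unhook it, hang the hook back on its stand as it was, and leave the things round about where they are.

Things in the scene. Friction and masses are not known exactly. Their poses are not given: they have to be found in the camera images.
- boxes: Two low boxes fixed to the worktop: a pale wooden bread box (100 mm wide, at +y) and a white drawer box (70 mm wide, at -y), 260 mm long in x, 105 mm high, with a gap 46 mm wide between them along this body's x axis, open above, worktop as its bottom. Origin: middle of the gap, on the worktop. Strips close its ends (inner faces x = -122 mm, 30 mm high; x = +122 mm, 80 mm high).
- gap_top (a point): Middle of the gap at the height of the boxes' tops (105 mm above the worktop); axes as the boxes.
- tin: Slim green tea tin with a brass lid and a swinging steel wire handle (bail), 0.18 to 0.37 kg, loose, standing upright on the worktop in the gap. Origin: centre of its underside. 88 mm long (x, along the gap), 29 mm wide (y), lid top 42 mm above the underside.
- tin_hinge (a point): Hinge of the tin's bail, 38 mm above the underside, at mid-length, axis along the tin's y. The bail is an arch of 4 mm wire, 37 mm wide, its peak 62 mm from the hinge (shoulders 42 mm). It flops freely to a stop 0.85 rad from upright, to +x or -x (which is not told; pushing can tip it over). Leaning, its peak is 47 mm fore or aft and 79 mm above the tin's underside; upright, 100 mm.
- tin_mid (a point): Centre of the tin, 21 mm above its underside; axes as the tin.
- hook: The hook: a bent rod of 6 mm steel wire with a flat red grip on top, 155 mm tall, 0.11 kg, loose. Origin: on the axis of its upright shank (z up), at the height of its lowest point. At the bottom it bends to +x into a rounded crook; the upturned end is 24 mm from the shank's axis and reaches 17 mm above the lowest point.
- hook_crook (a point): Deepest place of the crook, on the upper side of the wire, where a hooked wire settles: 12 mm from the shank's axis, 6 mm above the hook's lowest point.
- hook_grip (a point): Centre of the hook's red grip, 125 mm above the hook's lowest point; axes as the hook. The grip is 16 mm (x) by 28 mm (y) by 60 mm high; take it from above across its 16 mm.
- stand: Dark steel hook stand, fixed. Origin: on the worktop under the hanging hook. Foot 120 by 70 mm, 10 mm high (x from -35 to +85 mm). A level fork of two prongs 14 mm apart, 36 mm over both, upper side 108 mm above the worktop, runs from x = -20 mm back to a post at x = 65 mm; nothing stands higher than the fork.
- stand_seat (a point): Where the grip's underside rests on the fork, the shank between the prongs, the hook's +x along the stand's +x; 108 mm above the worktop, grip centre 30 mm higher. Axes as the stand. The hook comes out by sliding 45 mm towards -x, and goes back that way a few mm high, then down.
- board: Dark wooden serving board, fixed, 150 mm (x) by 120 mm (y), 14 mm thick. Origin: centre of its underside.
- board_top (a point): Centre of the board's upper face, 14 mm above the worktop; axes as the board.
- mug: Teal mug, 73 mm high, a bystander; origin under its centre.
- cup: Small clear glass cup with a handle, 51 mm high, a bystander; origin under its centre.
- sugar: Silver-grey sugar bowl, 70 mm high, a bystander; origin under its centre.
Things that resemble listed ones, but are neither listed nor needed, are in the scene too. What is meant by the tin is not turquoise, and is the larger of those in its own colour.

How it is judged (in metres and radians):
On the way, in this order (a step that is already met when the one before it is completed fails the run):
1. the tin hangs on the hook, its underside clear above the boxes, with the fingers not touching it (z of tin_mid in the frame of boxes above 0.126 m and contact force between hook and tin above 0.3 N and contact force between the fingers and tin below 0.1 N), for 0.2 s.
2. the tin stands upright on the middle of the board, free of the hook (horizontal distance between tin_mid and board_top below 0.035 m and z of tin_mid in the frame of board_top between 0.016 and 0.026 m and angle between tin_mid's own z axis and vertical below 0.12 rad and contact force between hook and tin below 0.05 N and linear speed of tin below 0.02 m/s), for 0.2 s.
At the end, for the whole second after the job is handed in: The tin stands upright (within 0.12 rad) and still on the board, its centre within 35 mm of the board's centre, free of the hook; the hook hangs still in the fork of its stand, upright within 0.12 rad, its grip resting on the prongs and within 13 mm of its place (all of step 2 and horizontal distance between hook_grip and stand_seat below 0.013 m and z of hook_grip in the frame of stand_seat between 0.025 and 0.036 m and angle between hook_grip's own z axis and vertical below 0.12 rad and linear speed of hook below 0.02 m/s); the robot touches nothing.
It fails at once if the fingers touch the tin or its handle (contact force between the fingers and tin above 0.5 N).
It fails at once if the hook is forced against the boxes (over 20 N) (contact force between hook and boxes above 20 N).
It fails at once if the tin is dropped or pressed hard on the board (over 30 N) (contact force between tin and board above 30 N).
It fails at once if a bystander is moved by more than 20 mm (distance of any of mug, cup, sugar from where it was at the start of the episode above 0.02 m).
It also fails if it takes over 72 s, if anything falls off the work surface, if the arm or the gripper's body presses on something with over 40 N, if the wrist force passes 120 N, or if a joint passes its speed limit or range.

## Robot

A 7-joint arm with a two-finger parallel gripper is mounted at the origin on a cart in front of the work surface, level with it; the furniture and walls round the work are solid. World frame = base frame: x ahead of the robot, y to its left, z up, the work surface at z = 0. Lengths are in m, angles in degrees, forces in N, time in s.
With the tool pointing down it reaches from about 0.425 to 0.875 m from the base axis. Payload 9.9 kg.
Tool frame: the origin (TCP) lies midway between the tips of the shut fingers; the grasp point (between the pads) lies robot.tcp_to_grasp behind it (robot.tcp_to_grasp is the distance from the TCP to the grasp point, in m); z points along the fingers, y is the direction in which the jaws open and shut (so a half turn about z gives the same grasp; the last joint's range is limited). The gripper opens to 85 mm and grips with 20 to 120 N. Pads are 22 mm wide; open, the fingers measure 114 mm over their backs; the gripper's body (76 mm by 85 mm) begins 54 mm behind the grasp point. The pads swing forward as they close: fully open they stand 13 mm farther back than shut.
Start: joints at [-73.671, 32.985, 1.427, 82.34, -0.859, 64.687, -3.237], TCP at [0.243, 0.63, 0.231] pointing down, gripper open.
Joint ranges: [-157.87, 157.87], [-19.46, 123.44], [-87.15, 90], [11.01, 140.99], [-62.26, 242.26], [9.8, 113.94], [-161.44, 161.44]. Speed limits (degrees/s): [127.2, 127.2, 172.46, 172.46, 180, 180, 180].

## Interface

Orientations are given as a 3x3 rotation matrix whose columns are the frame's x, y, z axes.
In Python, from station import robot gives the robot as it stands.
- The arm moves only by the tool carry_out, never from a script. Its argument "series" is a list of rows, each a list of 3 entries, a list of its own where there are three numbers: the turn, a rotation vector about the tool's x, y, z in degrees, then the shift along the tool's x, y, z in m, then the opening, from -1 (shut) to 1 (fully open). In form: [[[rx, ry, rz], [x, y, z], fingers], ...]. A call has 1 to 8 rows; each row is the pose to reach, as a shift and turn from the pose commanded when the call began, along the tool's axes at that moment; what a row does not reach only later rows make up. A row lasts 1/8 s, in which the tool goes at most 62.5 mm and 10.7 degrees, less where a joint would pass 70% of its speed; a pose out of reach is approached as far as the arm can. A call with a gripper value outside its range is refused whole. The fingers move at their own pace and stop on an object; the grip force is fixed at half the most. Time passes only in rows, so rows that repeat a pose let the fingers close. It gives the time, the measured TCP pose, the force and the opening at its end, in the units of the state.
- robot.get_obs(): the state, without advancing time (a new reading comes with each control period).
- robot.snapshot(name): name is "side" or "top" or "wrist"; returns (picture, depth): 480x640x3 uint8, red, green, blue; 480x640 float32, m along the optical axis (not along the pixel's ray), 0 where there is no reading.
- robot.get_calibration(name): a dict with "fx", "fy", "cx", "cy" (pixels), "k1" (the pictures are not rectified: a ray, as slopes to the right and down, at radius r is drawn at 1 + k1 r^2 times it, then the intrinsics apply), "cam_to_world" (4x4, takes a point from camera to world coordinates); the wrist camera has in their place "mount" (4x4, takes a point from camera to tool coordinates, whose origin is the TCP and whose axes are the flange's). Camera axes: x right, y down, z forward; pixel columns grow to the right and rows downward; lengths in m; the calibration is good to about 2 mm. A picture is of the moment at which its call begins: read the wrist's pose just before it. get_calibration takes no time and is no camera call.
- robot.job_done(): hands the job in, once; it reports no verdict.
The state is a dict: "time_s": time; "q": joint angles; "qvel": joint speeds; "tau": joint torques, N m; "tcp_pos": TCP position; "orientation": TCP orientation; "ft_force": force on the tool from outside, world axes, zero at the start; "torque": the same for the moment, N m; "width": finger opening in m.
Only numpy, scipy, OpenCV 4.12 (cv2) and the standard library are available. Lean on these libraries where they do the work, as an engineer would, in place of code of your own. Each camera call takes 0.05 s, during which the arm holds its last target.

## Working session

There is one attempt and no reset: what is moved stays moved. The work goes in short steps, Python scripts to look and compute and a tool call to move; the robot and the scene stay as the last step left them, time stands still between calls to the robot, and variables do not carry over. Pictures are saved under pics/ and viewed, and the job is handed in when it is done.

Besides the shell and the picture viewer there is one more tool, called after "Request:" by a JSON object that holds its "op" and its "data". carry_out: Moves the arm, as the interface text tells. Its arguments: {"type":"object","properties":{"series":{"type":"array","items":{"type":"array"}}},"required":["series"]}

```bash
ls; mkdir -p pics; cat > h.py <<'E'
import numpy as np, cv2, json
from station import robot
def cal(n,obs=None):
    c=robot.get_calibration(n)
    if n=='wrist':
        T=np.eye(4);T[:3,:3]=np.array(obs['orientation']);T[:3,3]=obs['tcp_pos'];c['cam_to_world']=T@np.array(c['mount'])
    c['cam_to_world']=np.array(c['cam_to_world']);return c
def slopes(c,uv):
    uv=np.atleast_2d(np.asarray(uv,float));d=np.stack([(uv[:,0]-c['cx'])/c['fx'],(uv[:,1]-c['cy'])/c['fy']],1)
    s=d.copy()
    for _ in range(20): s=d/(1+c['k1']*(s**2).sum(1,keepdims=True))
    return s
def onplane(c,uv,z):
    s=slopes(c,uv);T=c['cam_to_world'];r=np.c_[s,np.ones(len(s))]@T[:3,:3].T;o=T[:3,3]
    return o+r*((z-o[2])/r[:,2])[:,None]
def deproj(c,uv,dep):
    s=slopes(c,uv);p=np.c_[s,np.ones(len(s))]*np.asarray(dep).reshape(-1,1);T=c['cam_to_world']
    return p@T[:3,:3].T+T[:3,3]
def cloud(c,D):
    v,u=np.mgrid[0:480,0:640];P=deproj(c,np.c_[u.ravel(),v.ravel()],D.ravel()).reshape(480,640,3);P[D<=0]=np.nan;return P
def proj(c,P):
    T=np.linalg.inv(c['cam_to_world']);p=np.atleast_2d(P)@T[:3,:3].T+T[:3,3];s=p[:,:2]/p[:,2:];s=s*(1+c['k1']*(s**2).sum(1,keepdims=True))
    return s*[c['fx'],c['fy']]+[c['cx'],c['cy']]
def shot(n,name):
    o=robot.get_obs();I,D=robot.snapshot(n);c=cal(n,o)
    cv2.imwrite(f'pics/{name}.png',I[...,::-1]);np.savez(f'pics/{name}.npz',I=I,D=D,T=c['cam_to_world'])
    return I,D,c,o
def load(n,name):
    z=np.load(f'pics/{name}.npz');c=robot.get_calibration(n);c['cam_to_world']=z['T'];return z['I'],z['D'],c
E
python3 - <<'E'
from h import *
for n in('top','side','wrist'):
    I,D,c,o=shot(n,n+'0');print(n,{k:c[k] for k in('fx','fy','cx','cy','k1')},c['cam_to_world'].round(3).tolist(),(D>0).mean())
print(o, robot.tcp_to_grasp)
E
```

```text
pics
top {'fx': 476.04844515609363, 'fy': 476.04844515609363, 'cx': 322.0433708326001, 'cy': 255.56906780561624, 'k1': 0.02590251262007745} [[-0.02, -0.995, 0.103, 0.446], [-1.0, 0.02, 0.002, -0.019], [-0.004, -0.103, -0.995, 1.111], [0.0, 0.0, 0.0, 1.0]] 0.9958658854166667
side {'fx': 522.480038505676, 'fy': 522.480038505676, 'cx': 324.6501339476211, 'cy': 235.3983523492284, 'k1': -0.10615576134657556} [[0.865, -0.308, 0.396, -0.034], [-0.501, -0.529, 0.685, -1.013], [-0.001, -0.791, -0.612, 0.998], [0.0, 0.0, 0.0, 1.0]] 0.9959928385416666
wrist {'fx': 340.5771695048191, 'fy': 340.5771695048191, 'cx': 315.50594901104967, 'cy': 241.0674173342948, 'k1': -0.016577907127563244} [[0.36, 0.898, 0.252, 0.177], [0.933, -0.346, -0.1, 0.654], [-0.002, 0.271, -0.963, 0.373], [0.0, 0.0, 0.0, 1.0]] 0.99576171875
{'time_s': 0.1, 'q': array([-73.6716    ,  33.02801047,   1.42173997,  82.38032984,
        -0.85772839,  64.68921175,  -3.2364231 ]), 'qvel': array([-0.08298595, -0.16657299, -0.0034196 , -0.10566428, -0.03294853,
       -0.01921393,  0.09295362]), 'tau': array([ 6.15650133e-03, -7.67307115e+01,  2.25825548e+00, -2.86608177e+01,
        1.60422031e-02,  8.66164570e-03, -3.12751774e-05]), 'tcp_pos': array([0.24316107, 0.62923888, 0.23053416]), 'orientation': array([[-9.32797703e-01,  3.60400096e-01, -4.65812756e-04],
       [ 3.60400386e-01,  9.32796587e-01, -1.44527819e-03],
       [-8.63698503e-05, -1.51603128e-03, -9.99998847e-01]]), 'ft_force': array([-0.11098632, -0.71941287,  0.35044361]), 'torque': array([-0.00560757,  0.00864287,  0.02299297]), 'width': 0.08492780091464991} 0.0187
```

View pics/top0.png

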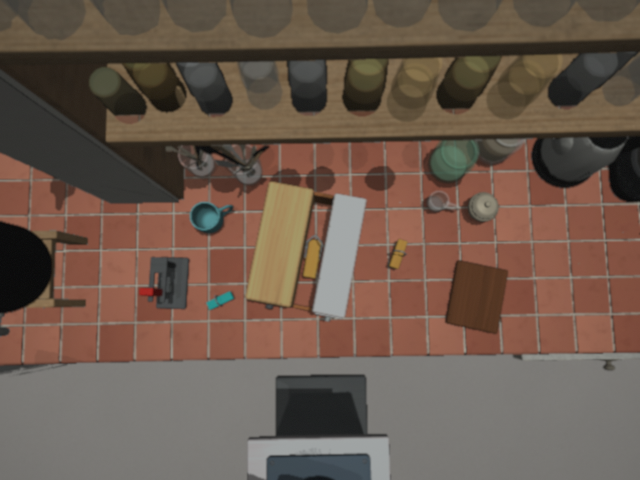

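View pics/side0.png

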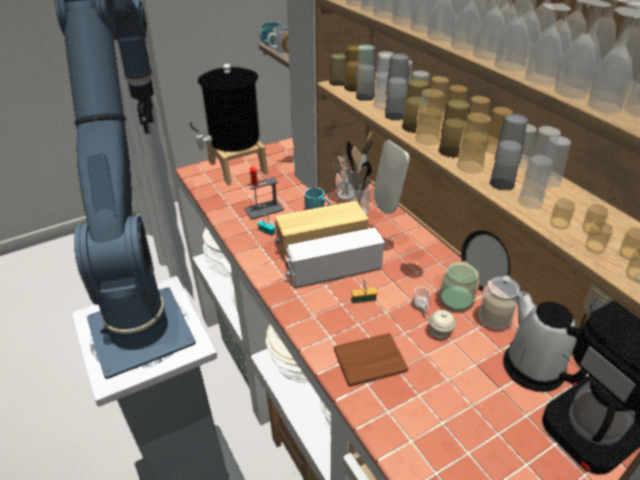

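View pics/wrist0.png

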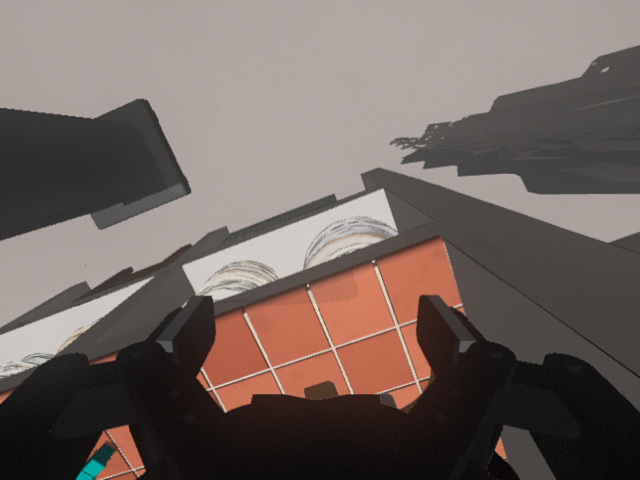

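```bash
python3 - <<'E'
from h import *
I,D,c=load('top','top0')
print(proj(c,[[0.243,0.63,0.23]]))
a=cv2.resize(I[170:330,130:290],None,fx=5,fy=5,interpolation=cv2.INTER_CUBIC)[:600]
cv2.imwrite('pics/z1.png',cv2.resize(I[230:320,130:250],(800,600),interpolation=cv2.INTER_CUBIC)[...,::-1])
cv2.imwrite('pics/z2.png',cv2.resize(I[175:325,240:440],(800,600),interpolation=cv2.INTER_CUBIC)[...,::-1])
I,D,c=load('side','side0')
cv2.imwrite('pics/z3.png',cv2.resize(I[160:310,230:430],(800,600),interpolation=cv2.INTER_CUBIC)[...,::-1])
E
```

```text
[[-40.72401929 428.05659424]]
```

View pics/z1.png

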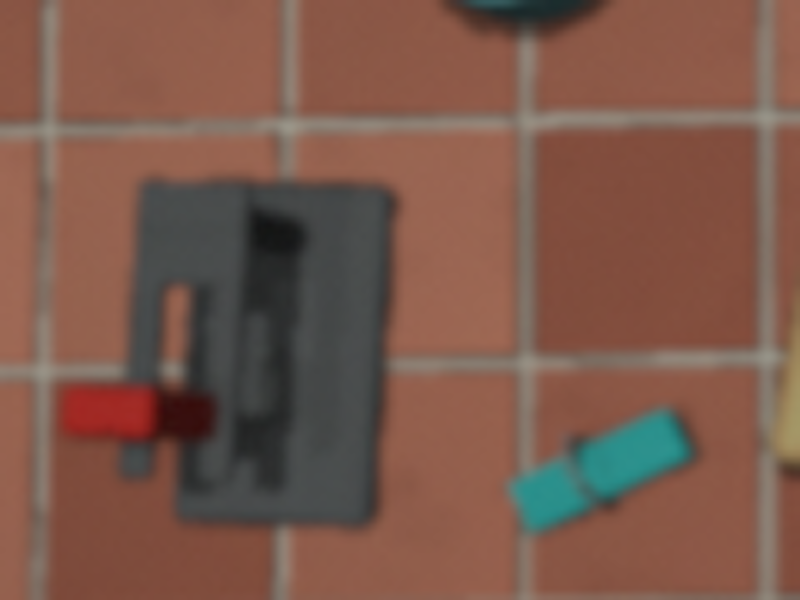

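View pics/z2.png

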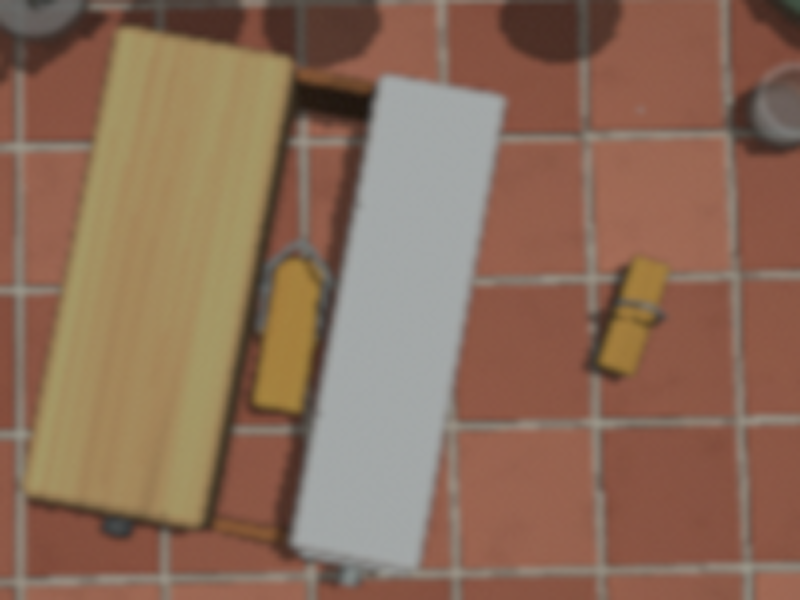

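View pics/z3.png

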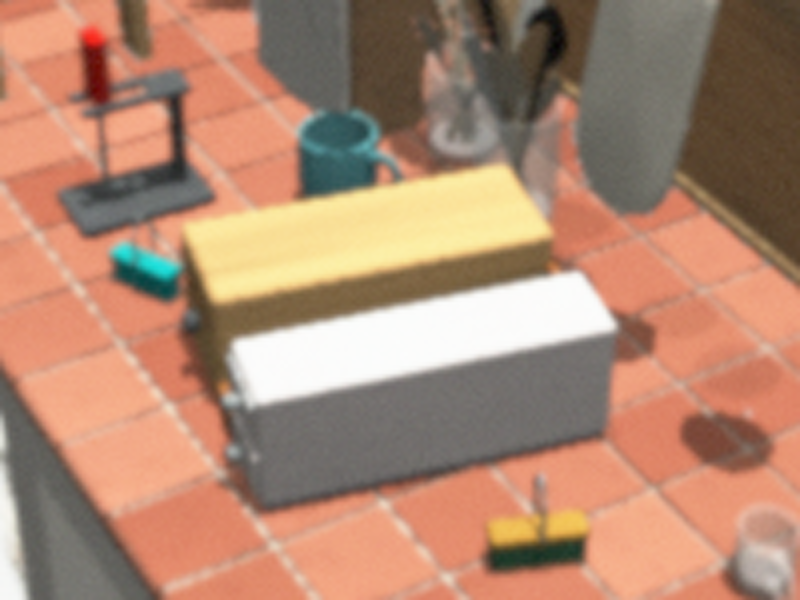

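```bash
cat > m.py <<'E'
from h import *
def rect(P): 
    r=cv2.minAreaRect((P[:,:2]*1000).astype(np.float32)); return np.round(r[0],1),np.round(r[1],1),round(r[2],2)
I,D,c=load('top','top0');P=cloud(c,D);hsv=cv2.cvtColor(I,cv2.COLOR_RGB2HSV)
def comp(m,seed):
    m=cv2.morphologyEx(m.astype(np.uint8),cv2.MORPH_OPEN,np.ones((2,2)));n,L=cv2.connectedComponents(m);return L==L[seed[1],seed[0]]
def rep(name,M,z):
    v,u=np.nonzero(M);Q=P[M];
    cs=max(cv2.findContours(M.astype(np.uint8),cv2.RETR_EXTERNAL,cv2.CHAIN_APPROX_NONE)[0],key=cv2.contourArea)[:,0]
    W=onplane(c,cs,z)
    print(name,'z med',np.nanmedian(Q[:,2]).round(4),'n',M.sum(),'plane',rect(W),'cloud',rect(Q[np.isfinite(Q[:,0])]))
Z=P[...,2]
yel=(Z>.095)&(Z<.115)
h,s,v=cv2.split(hsv)
rep('bread',comp(yel&(s>70),(280,245)),.105)
rep('white',comp(yel&(s<60),(340,260)),.105)
rep('board',comp((Z>.008)&(Z<.03)&(s>60),(478,297)),.014)
lid=comp((h>10)&(h<28)&(s>130)&(Z<.07),(312,262));rep('lid',lid,.042)
print('tinlike small',np.nanmedian(P[comp((h>10)&(h<28)&(s>130)&(Z<.07),(398,258))],0))
red=comp(((h<6)|(h>174))&(s>200)&(v>120),(146,291));rep('grip',red,.168)
st=comp((s<60)&(Z>.004)&(Z<.016),(180,298));rep('foot',st,.010)
fk=comp((s<70)&(Z>.09)&(Z<.12),(158,280));rep('fork',fk,.108)
for n,p in(('mug',(206,217)),('cup',(439,201)),('sugar',(484,207))):print(n,P[p[1],p[0]].round(3))
vis=I.copy()
for m,col in((lid,(255,0,255)),(red,(0,255,0)),(st,(0,0,255)),(fk,(255,255,0))):vis[m]=col
cv2.imwrite('pics/v1.png',cv2.resize(vis[180:330,130:330],(800,600),interpolation=cv2.INTER_NEAREST)[...,::-1])
E
python3 m.py
```

```text
bread z med 0.1051 n 5630 plane (array([576.3,  71.1]), array([101.7, 258.5]), 78.0) cloud (array([586.5,  75.1]), array([108.1, 281.3]), 77.93)
white z med 0.105 n 3952 plane (array([548.2, -56.8]), array([ 69.6, 261.5]), 78.03) cloud (array([557.2, -61.4]), array([ 75. , 285.9]), 77.98)
board z med 0.014 n 3366 plane (array([ 456.8, -370.7]), array([118.7, 148.7]), 76.7) cloud (array([ 456.4, -374.1]), array([125.5, 148.9]), 76.77)
lid z med 0.0419 n 489 plane (array([548. ,   3.5]), array([34.1, 88.6]), 79.4) cloud (array([549.2,   5. ]), array([35.6, 86.6]), 79.46)
tinlike small [ 0.54167038 -0.18722156  0.03203321]
grip z med 0.0018 n 307194 plane (array([599.9, -11.3]), array([1321.6,  962.2]), 88.85) cloud (array([293.3,   2.2]), array([2625.6, 1096.9]), 89.08)
foot z med 0.0101 n 1016 plane (array([501.8, 326.1]), array([ 65.9, 117.4]), 85.41) cloud (array([501.7, 327.3]), array([ 65.4, 117.8]), 84.68)
fork z med 0.0016 n 300628 plane (array([609.7, -10.8]), array([1405.7, 1023.4]), 88.85) cloud (array([293.3,   2.2]), array([2625.6, 1096.9]), 89.08)
mug [0.656 0.254 0.007]
cup [ 0.684 -0.295  0.005]
sugar [ 0.657 -0.382  0.058]
```

View pics/v1.png

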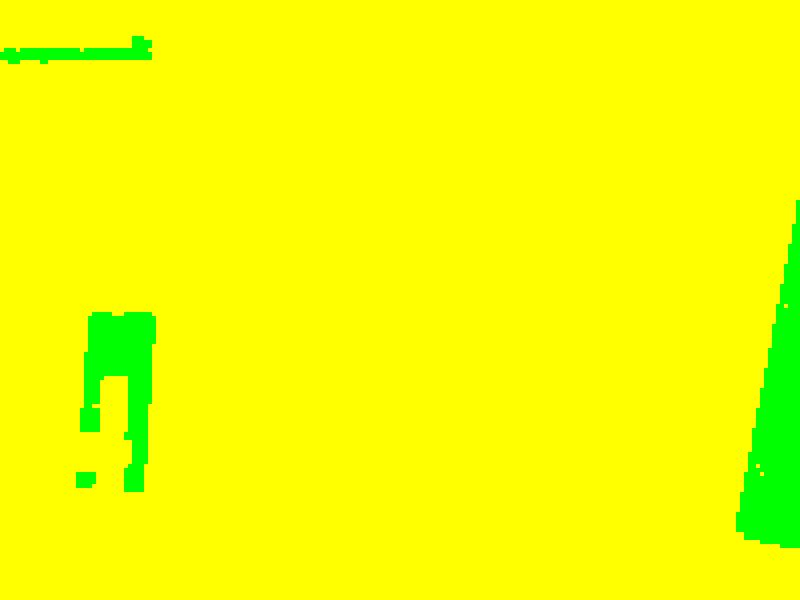

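```bash
cat >> m.py <<'E'
print('-----')
roi=np.zeros((480,640),bool);roi[240:320,130:200]=1
red=roi&((h<8)|(h>172))&(s>180)
red&=v>100
n,L,stt,_=cv2.connectedComponentsWithStats(red.astype(np.uint8));print(stt)
k=1+np.argmax(stt[1:,4]);R=L==k
zz=Z[R];print(np.percentile(zz[np.isfinite(zz)],[5,25,50,75,95]))
top=R&(Z>.155);rep('griptop',top,.168)
fk=roi&(s<90)&(Z>.095)&(Z<.12)
vv,uu=np.nonzero(fk);W=onplane(c,np.c_[uu,vv],.108);print('fork',rect(W))
vis=I.copy()
for m,col in((top,(0,255,0)),(fk,(255,255,0)),(lid,(255,0,255))):vis[m]=col
cv2.imwrite('pics/v1.png',cv2.resize(vis[180:330,130:330],(800,600),interpolation=cv2.INTER_NEAREST)[...,::-1])
E
python3 m.py|sed -n '/---/,$p'
```

```text
-----
[[     0      0    640    480 307113]
 [   140    288     13      8     87]]
[0.16555048 0.16741126 0.1682812  0.16941356 0.1706321 ]
griptop z med 0.1683 n 87 plane (array([479.1, 331.1]), array([25. , 12.9]), 81.68) cloud (array([479.1, 331.1]), array([26.4, 12.9]), 80.98)
fork (array([507., 330.]), array([36.1, 93.4]), 87.24)
```

View pics/v1.png

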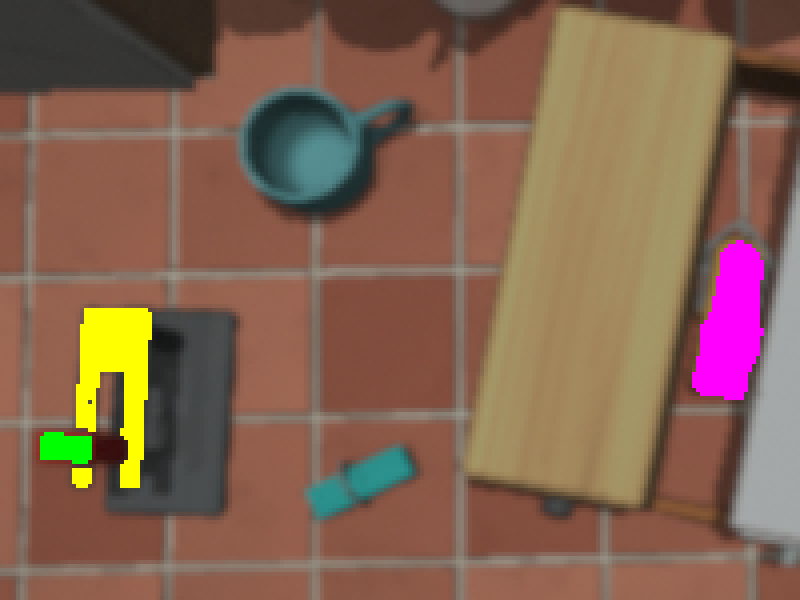

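```bash
cat >> h.py <<'E'
from scipy.spatial.transform import Rotation as Ro
def Rd(yaw):  # tool y at yaw deg, z down
    a=np.radians(yaw);y=np.array([np.cos(a),np.sin(a),0]);z=np.array([0,0,-1.]);return np.c_[np.cross(y,z),y,z]
def plan(pos,yaw,o=None):
    o=o or robot.get_obs();R=np.array(o['orientation'])
    print('t',o['time_s'],'tcp',np.round(o['tcp_pos'],4),'yaw',np.degrees(np.arctan2(R[1,1],R[0,1])).round(2),'w',round(o['width'],4),'F',np.round(o['ft_force'],1))
    print(' turn',Ro.from_matrix(R.T@Rd(yaw)).as_rotvec(degrees=True).round(2),'shift',(R.T@(np.array(pos)-o['tcp_pos'])).round(4))
E
python3 - <<'E'
from h import *
plan([.478,.33,.28],-4)
E
```

```text
t 0.15 tcp [0.2432 0.6293 0.2306] yaw 68.87 w 0.0856 F [0.3 0.4 0.6]
 turn [-6.000e-02  5.000e-02  7.287e+01] shift [-0.3269 -0.1946 -0.0491]
```

Request:
{"op": "carry_out", "data": {"series": [[[0,0,72.9],[-0.327,-0.1945,-0.049],1],[[0,0,72.9],[-0.327,-0.1945,-0.049],1],[[0,0,72.9],[-0.327,-0.1945,-0.049],1],[[0,0,72.9],[-0.327,-0.1945,-0.049],1],[[0,0,72.9],[-0.327,-0.1945,-0.049],1],[[0,0,72.9],[-0.327,-0.1945,-0.049],1],[[0,0,72.9],[-0.327,-0.1945,-0.049],1],[[0,0,72.9],[-0.327,-0.1945,-0.049],1]]}}

```text
time_s: 1.15
tcp_pos: [0.4786, 0.3296, 0.2802]
orientation: [[0.071, 0.997, -0.0], [0.997, -0.071, -0.0], [-0.0, -0.0, -1.0]]
ft_force: [-0.3, 1.6, 0.5]
width: 0.0854
```

```bash
python3 - <<'E'
from h import *
plan([.478,.33,.28],-4)
I,D,c,o=shot('wrist','w1')
E
```

```text
t 1.15 tcp [0.4786 0.3296 0.2802] yaw -4.08 w 0.0854 F [-0.3  1.6  0.5]
 turn [-0.    0.02 -0.08] shift [ 0.0004 -0.0006  0.0002]
```

View pics/w1.png

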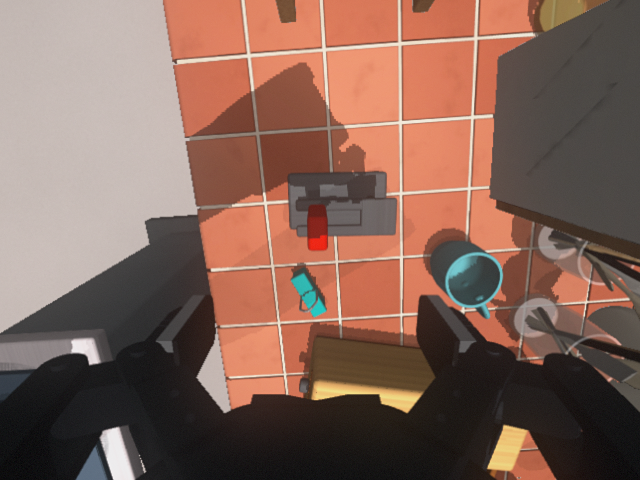

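```bash
python3 - <<'E'
from h import *
I,D,c=load('wrist','w1');P=cloud(c,D);h,s,v=cv2.split(cv2.cvtColor(I,cv2.COLOR_RGB2HSV));Z=P[...,2]
roi=np.zeros((480,640),bool);roi[165:260,280:400]=1
def rect(W): r=cv2.minAreaRect((W[:,:2]*1000).astype(np.float32)); return np.round(r[0],1),np.round(r[1],1),round(r[2],2)
red=roi&((h<6)|(h>174))&(s>200)
t=red&(Z>.155);vv,uu=np.nonzero(t);print('grip',len(vv),np.nanmedian(Z[t]),rect(onplane(c,np.c_[uu,vv],.168)),rect(P[t]))
f=roi&(Z>.1)&(Z<.115)&(s<100);vv,uu=np.nonzero(f);print('fork',len(vv),np.nanmedian(Z[f]),rect(onplane(c,np.c_[uu,vv],.108)),onplane(c,np.c_[uu,vv],.108)[:,0].min())
f=roi&(Z>.004)&(Z<.018)&(s<100);vv,uu=np.nonzero(f);print('foot',len(vv),np.nanmedian(Z[f]),rect(onplane(c,np.c_[uu,vv],.01)))
E
```

```text
grip 378 0.1676343000276216 (array([478.2, 332.4]), array([25.5, 14. ]), 85.92) (array([478.2, 332. ]), array([25.6, 14.1]), 86.11)
fork 2401 0.10767067548757353 (array([505.7, 330.3]), array([35.7, 93.6]), 86.97) 0.4582002166957699
foot 3393 0.009737357229250787 (array([503.3, 331.4]), array([ 67.3, 118.6]), 87.17)
```

Request:
{"op": "carry_out", "data": {"series": [[[0,0,-1.1],[0.0024,-0.0005,0.05],1],[[0,0,-1.1],[0.0024,-0.0005,0.1],1],[[0,0,-1.1],[0.0024,-0.0005,0.135],1],[[0,0,-1.1],[0.0024,-0.0005,0.157],1],[[0,0,-1.1],[0.0024,-0.0005,0.157],1],[[0,0,-1.1],[0.0024,-0.0005,0.157],-1],[[0,0,-1.1],[0.0024,-0.0005,0.157],-1],[[0,0,-1.1],[0.0024,-0.0005,0.157],-1]]}}

```text
time_s: 2.2
tcp_pos: [0.4781, 0.3331, 0.1241]
orientation: [[0.051, 0.999, 0.001], [0.999, -0.051, 0.001], [0.001, 0.001, -1.0]]
ft_force: [-0.2, -0.2, 0.4]
width: 0.0322
```

Request:
{"op": "carry_out", "data": {"series": [[[0,0,0],[0,0,0],-1],[[0,0,0],[0,0,0],-1],[[0,0,0],[0,0,0],-1]]}}

```text
time_s: 2.58
tcp_pos: [0.4782, 0.3329, 0.1238]
orientation: [[0.051, 0.999, 0.001], [0.999, -0.051, 0.001], [0.001, 0.001, -1.0]]
ft_force: [-0.3, -0.1, 6.0]
width: 0.0151
```

```bash
python3 - <<'E'
from h import *
plan([.4783-.06,.332+.003,.133],-3)
I,D,c,o=shot('wrist','w2')
E
```

```text
t 2.575 tcp [0.4782 0.3329 0.1238] yaw -2.93 w 0.0151 F [-0.3 -0.1  6. ]
 turn [ 0.04 -0.04  0.07] shift [-0.001  -0.0599 -0.0092]
```

View pics/w2.png

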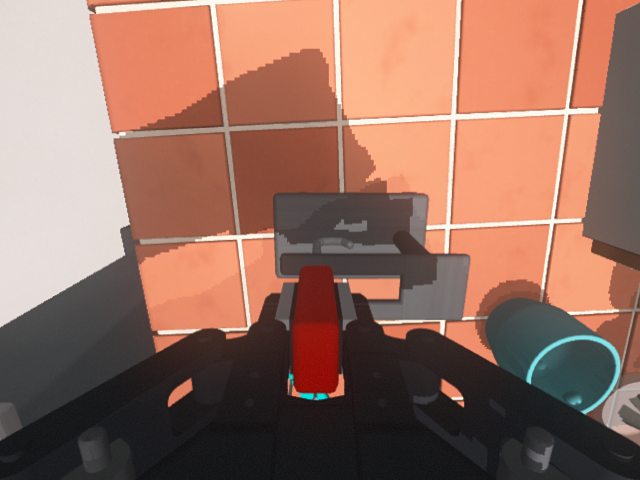

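Request:
{"op": "carry_out", "data": {"series": [[[0,0,0],[0,0,-0.003],-1],[[0,0,0],[0,0,-0.006],-1],[[0,0,0],[0,-0.015,-0.006],-1],[[0,0,0],[0,-0.035,-0.006],-1],[[0,0,0],[0,-0.06,-0.006],-1],[[0,0,0],[0,-0.075,-0.006],-1],[[0,0,0],[0,-0.075,-0.05],-1],[[0,0,0],[0,-0.075,-0.1],-1]]}}

```text
time_s: 3.62
tcp_pos: [0.4019, 0.3363, 0.2239]
orientation: [[0.051, 0.999, -0.001], [0.999, -0.051, -0.002], [-0.002, -0.001, -1.0]]
ft_force: [0.3, 1.4, -1.3]
width: 0.0151
```

```bash
python3 - <<'E'
from h import *
plan([.55,-.07,.32],-12)
E
```

```text
t 3.625 tcp [0.4019 0.3363 0.2239] yaw -2.9 w 0.0151 F [ 0.3  1.4 -1.3]
 turn [-0.06  0.1   9.1 ] shift [-0.3984  0.1683 -0.0957]
```

Request:
{"op": "carry_out", "data": {"series": [[[0,0,0],[0,0,-0.06],-1],[[0,0,3],[-0.05,0.02,-0.096],-1],[[0,0,6],[-0.11,0.045,-0.096],-1],[[0,0,9.1],[-0.17,0.07,-0.096],-1],[[0,0,9.1],[-0.23,0.095,-0.096],-1],[[0,0,9.1],[-0.29,0.12,-0.096],-1],[[0,0,9.1],[-0.345,0.145,-0.096],-1],[[0,0,9.1],[-0.398,0.168,-0.096],-1]]}}

```text
time_s: 4.62
tcp_pos: [0.5489, -0.0661, 0.3193]
orientation: [[0.208, 0.978, 0.0], [0.978, -0.208, 0.0], [0.001, 0.0, -1.0]]
ft_force: [1.3, 0.3, -0.8]
width: 0.0154
```

Request:
{"op": "carry_out", "data": {"series": [[[0,0,0],[0,0,0],-1],[[0,0,0],[0,0,0],-1]]}}

```text
time_s: 4.88
tcp_pos: [0.5483, -0.0644, 0.3189]
orientation: [[0.209, 0.978, -0.001], [0.978, -0.209, 0.001], [0.0, -0.001, -1.0]]
ft_force: [0.1, -0.1, -0.7]
width: 0.0158
```

```bash
python3 - <<'E'
from h import *
plan([.55,-.07,.32],-12)
I,D,c,o=shot('wrist','w3')
E
```

```text
t 4.875 tcp [ 0.5483 -0.0644  0.3189] yaw -12.07 w 0.0158 F [ 0.1 -0.1 -0.7]
 turn [-0.05 -0.02 -0.07] shift [-0.0051  0.0029 -0.0011]
```

View pics/w3.png

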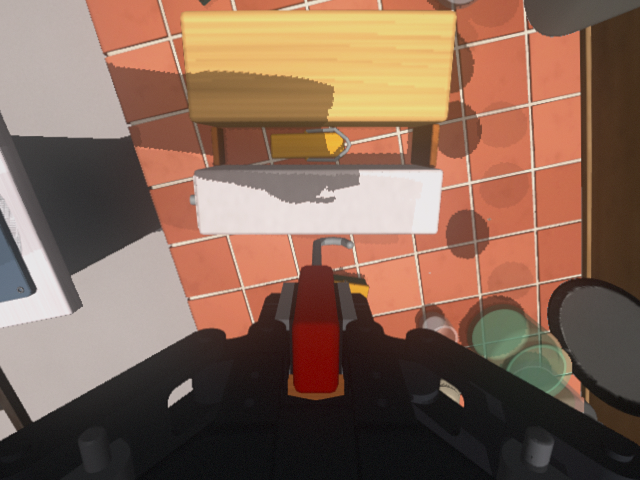

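```bash
python3 - <<'E'
from h import *
I,D,c=load('wrist','w3');P=cloud(c,D);h,s,v=cv2.split(cv2.cvtColor(I,cv2.COLOR_RGB2HSV));Z=P[...,2]
def rect(W): r=cv2.minAreaRect((W[:,:2]*1000).astype(np.float32)); return np.round(r[0],1),np.round(r[1],1),round(r[2],2)
top=(Z>.098)&(Z<.112)
roi=np.zeros_like(top);roi[5:128,175:465]=1
m=roi&top;vv,uu=np.nonzero(m);A=rect(onplane(c,np.c_[uu,vv],.105));print('bread',A)
roi[:]=0;roi[160:240,185:450]=1
m=roi&top;vv,uu=np.nonzero(m);print('white',rect(onplane(c,np.c_[uu,vv],.105)))
o=np.array([.5607,-.0002]);a=np.radians(-12);bx=np.array([np.cos(a),np.sin(a)]);by=np.array([-bx[1],bx[0]])
def loc(W): return np.c_[(W[:,:2]-o)@bx,(W[:,:2]-o)@by]
roi[:]=0;roi[128:166,240:380]=1
m=roi&(h>10)&(h<30)&(s>120)&(Z>.034)&(Z<.05);vv,uu=np.nonzero(m);L=loc(onplane(c,np.c_[uu,vv],.042))*1000
print('lid z',np.nanmedian(Z[m]),'local x',np.percentile(L[:,0],[0,1,99,100]).round(1),'y',np.percentile(L[:,1],[0,2,98,100]).round(1),rect(onplane(c,np.c_[uu,vv],.042)))
b=roi&(Z>.05)&(Z<.095);vv,uu=np.nonzero(b);L=loc(P[b])*1000;
k=(abs(L[:,1])<23);
for x in range(-20,50,5):
    q=k&(L[:,0]>=x)&(L[:,0]<x+5)&(abs(L[:,1])<19)
    if q.any():print(x,q.sum(),'z',Z[vv[q],uu[q]].round(3).min(),Z[vv[q],uu[q]].round(3).max(),'y',L[q,1].min().round(1),L[q,1].max().round(1))
print('peak px',onplane(c,[[350,145],[347,145]],.08),loc(onplane(c,[[350,145]],.08)))
cv2.imwrite('pics/z4.png',cv2.resize(I[120:175,230:380],(800,293),interpolation=cv2.INTER_CUBIC)[...,::-1])
# strips
for n,(u0,u1) in {'l':(205,235),'r':(405,445)}.items():
    roi[:]=0;roi[130:160,u0:u1]=1;q=roi&(Z>.02)&(Z<.095);print(n,np.nanmedian(Z[q]),loc(P[q]).mean(0))
E
```

```text
bread (array([577.9,  71.7]), array([ 97.9, 256. ]), 77.92)
white (array([550.6, -54.6]), array([ 69. , 258.9]), 77.96)
lid z 0.04162008650305901 local x [-54.5 -53.3  30.8  32.2] y [-14.4 -10.9  16.5  18.8] (array([550.2,   4.3]), array([33.2, 86.3]), 79.14)
-5 1 z 0.051 0.051 y 18.5 18.5
0 17 z 0.05 0.054 y -15.2 18.5
5 19 z 0.054 0.058 y -15.1 18.3
10 20 z 0.058 0.063 y -14.9 18.2
15 22 z 0.062 0.068 y -14.7 19.0
20 37 z 0.066 0.073 y -14.5 18.8
25 48 z 0.07 0.076 y -11.1 17.7
30 60 z 0.073 0.081 y -6.6 13.4
35 17 z 0.077 0.081 y -1.3 7.1
peak px [[ 0.59709842 -0.00498764  0.08      ]
 [ 0.59393251 -0.00431367  0.08      ]] [[0.03659844 0.00288464]]
l 0.029154269463288057 [-0.1231063  0.0039012]
r 0.06447138599103014 [0.12554113 0.00355792]
```

View pics/z4.png

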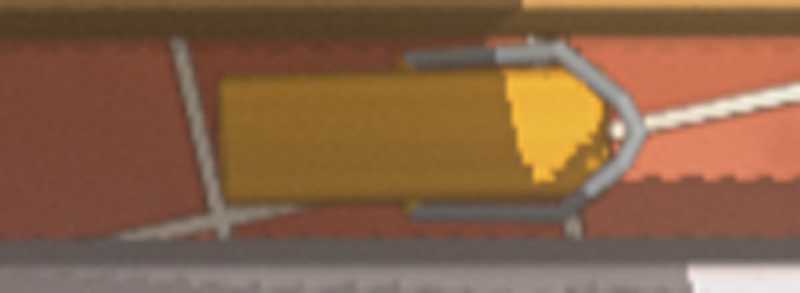

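```bash
python3 - <<'E'
from h import *
I,D,c=load('wrist','w3');P=cloud(c,D);Z=P[...,2]
roi=np.zeros(Z.shape,bool);roi[235:270,305:360]=1
q=roi&(Z>.19)&(Z<.25);Q=P[q];t=np.array([.5483,-.0644]);a=np.radians(-12.07);bx=np.array([np.cos(a),np.sin(a)]);by=np.array([-bx[1],bx[0]])
x=(Q[:,:2]-t)@bx*1000;y=(Q[:,:2]-t)@by*1000;z=Q[:,2]*1000
for k in range(-6,32,3):
    m=(x>=k)&(x<k+3)
    if m.any():print(k,m.sum(),'y',np.median(y[m]).round(1),y[m].min().round(1),y[m].max().round(1),'z',z[m].min().round(1),z[m].max().round(1))
E
```

```text
-6 16 y -0.3 -2.2 0.1 z 220.9 249.2
-3 63 y 0.7 -0.1 1.2 z 218.9 249.7
0 45 y 0.0 -4.0 1.0 z 213.1 248.9
3 31 y -1.4 -4.5 1.1 z 212.8 218.4
6 30 y -1.4 -4.8 0.7 z 212.1 216.1
9 32 y -1.1 -4.5 1.1 z 210.7 214.9
12 31 y -1.5 -4.7 0.9 z 209.9 215.7
15 37 y -1.6 -5.1 0.9 z 212.7 218.5
18 41 y -0.6 -4.4 1.0 z 213.9 225.5
21 38 y -1.1 -4.3 1.2 z 219.2 226.0
24 10 y -1.7 -4.2 -0.1 z 221.8 225.0
```

```bash
python3 - <<'E'
from h import *
plan([.5649,.0027,.25],-12)
E
```

```text
t 4.925 tcp [ 0.5483 -0.0635  0.319 ] yaw -11.97 w 0.0156 F [ 0.5  0.6 -0.8]
 turn [-0.05 -0.04  0.03] shift [0.0682 0.0026 0.069 ]
```

Request:
{"op": "carry_out", "data": {"series": [[[0,0,0],[0.03,0.001,0.02],-1],[[0,0,0],[0.06,0.0026,0.04],-1],[[0,0,0],[0.068,0.0026,0.069],-1],[[0,0,0],[0.068,0.0026,0.069],-1],[[0,0,0],[0.068,0.0026,0.069],-1],[[0,0,0],[0.068,0.0026,0.069],-1]]}}

```text
time_s: 5.68
tcp_pos: [0.5658, 0.0008, 0.2516]
orientation: [[0.209, 0.978, 0.002], [0.978, -0.209, 0.0], [0.001, 0.002, -1.0]]
ft_force: [0.8, 0.3, -1.4]
width: 0.0155
```

```bash
python3 - <<'E'
from h import *
plan([.5649,.0027,.164],-12)
I,D,c,o=shot('wrist','w4')
I,D,c,o=shot('side','s4')
cv2.imwrite('pics/s4z.png',cv2.resize(I[120:310,210:430],(800,600))[...,::-1])
E
```

```text
t 5.675 tcp [0.5658 0.0008 0.2516] yaw -12.06 w 0.0155 F [ 0.8  0.3 -1.4]
 turn [ 0.11 -0.03 -0.06] shift [ 0.0017 -0.0014  0.0876]
```

View pics/w4.png

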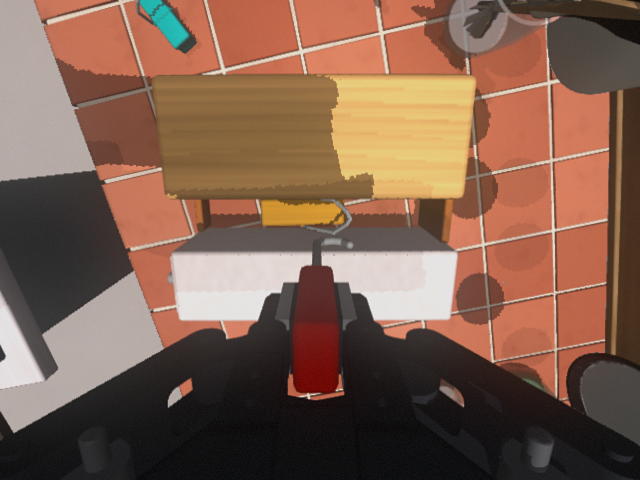

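View pics/s4z.png

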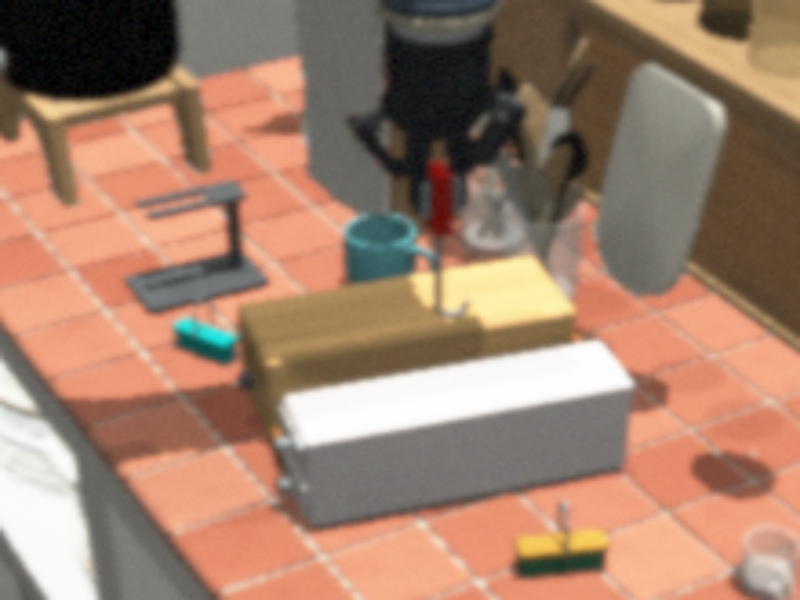

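```bash
python3 - <<'E'
from h import *
I,D,c=load('wrist','w4');P=cloud(c,D);Z=P[...,2]
t=np.array([.5658,.0008]);a=np.radians(-12.);bx=np.array([np.cos(a),np.sin(a)]);by=np.array([-bx[1],bx[0]])
def f(r,z0,z1,n):
    m=np.zeros(Z.shape,bool);m[r[0]:r[1],r[2]:r[3]]=1;m&=(Z>z0)&(Z<z1);Q=P[m];x=(Q[:,:2]-t)@bx*1000;y=(Q[:,:2]-t)@by*1000
    print(n,m.sum(),'x',np.percentile(x,[0,2,50,98,100]).round(1),'y',np.percentile(y,[0,2,50,98,100]).round(1),'z',Q[:,2].min().round(4),Q[:,2].max().round(4))
f((237,258,312,360),.13,.16,'hook low');f((237,262,305,327),.16,.2,'shank')
f((190,235,325,356),.074,.09,'bail peak');f((195,235,300,356),.055,.074,'bail arms')
f((195,228,255,345),.038,.046,'lid')
E
```

```text
hook low 292 x [-3.3 -2.  13.1 25.  25.9] y [-5.1 -4.4 -0.9  0.9  1.2] z 0.1431 0.1599
shank 154 x [-3.9 -3.9 -1.2  1.6  1.9] y [-2.  -1.4  0.5  1.1  1.4] z 0.16 0.2
bail peak 112 x [21.3 22.  27.7 32.  32.1] y [-9.  -9.   2.4 11.6 12.5] z 0.074 0.0811
bail arms 154 x [ 1.2  3.2 16.4 24.2 25.1] y [-17.2 -17.  -11.4  17.2  17.4] z 0.0551 0.0739
lid 2060 x [-59.7 -57.2 -17.4  25.6  28.1] y [-16.5 -13.6  -0.4  13.1  13.5] z 0.0381 0.0458
```

Request:
{"op": "carry_out", "data": {"series": [[[0,0,0],[0.002,-0.005,0.02],-1],[[0,0,0],[0.002,-0.005,0.035],-1],[[0,0,0],[0.002,-0.005,0.05],-1],[[0,0,0],[0.002,-0.005,0.065],-1],[[0,0,0],[0.002,-0.005,0.08],-1],[[0,0,0],[0.002,-0.005,0.0875],-1],[[0,0,0],[0.002,-0.005,0.0875],-1],[[0,0,0],[0.002,-0.005,0.0875],-1]]}}

```text
time_s: 6.78
tcp_pos: [0.5612, 0.0041, 0.1632]
orientation: [[0.209, 0.978, 0.001], [0.978, -0.209, -0.0], [0.0, 0.001, -1.0]]
ft_force: [0.0, -0.4, -0.9]
width: 0.0151
```

```bash
python3 - <<'E'
from h import *
plan([.5649,.0027,.164],-12)
I,D,c,o=shot('wrist','w5')
cv2.imwrite('pics/w5z.png',cv2.resize(I[150:330,180:440],(800,554))[...,::-1])
E
```

```text
t 6.775 tcp [0.5612 0.0041 0.1632] yaw -12.04 w 0.0151 F [ 0.  -0.4 -0.9]
 turn [ 0.04 -0.01 -0.04] shift [-0.0006  0.0039 -0.0008]
```

View pics/w5z.png

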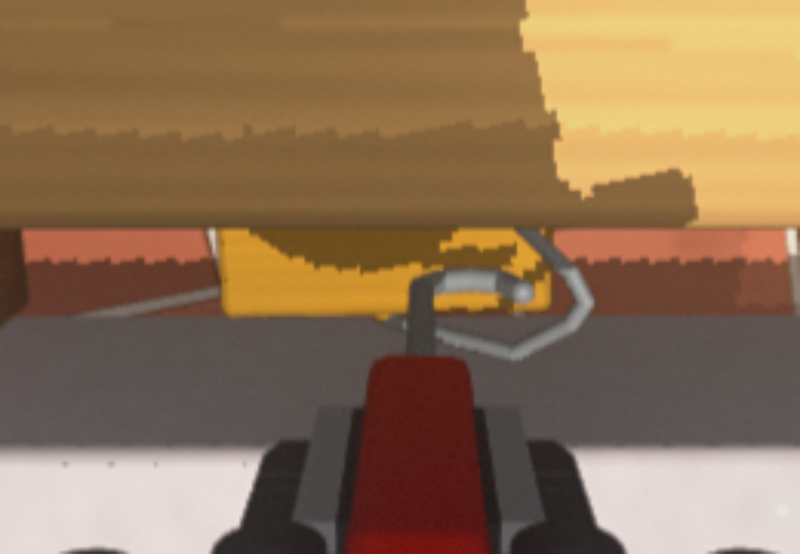

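Request:
{"op": "carry_out", "data": {"series": [[[0,0,0],[0,0.008,0],-1],[[0,0,0],[0,0.016,0],-1],[[0,0,0],[0,0.024,0],-1],[[0,0,0],[0,0.024,0],-1],[[0,0,0],[0,0.024,-0.008],-1],[[0,0,0],[0,0.024,-0.014],-1],[[0,0,0],[0,0.024,-0.017],-1],[[0,0,0],[0,0.024,-0.017],-1]]}}

```text
time_s: 7.82
tcp_pos: [0.5844, -0.0006, 0.1802]
orientation: [[0.208, 0.978, 0.001], [0.978, -0.208, 0.0], [0.0, 0.001, -1.0]]
ft_force: [0.4, 0.6, -0.2]
width: 0.0157
```

```bash
python3 - <<'E'
from h import *
plan([.5649,.0027,.164],-12)
I,D,c,o=shot('wrist','w6')
cv2.imwrite('pics/w6z.png',cv2.resize(I[150:330,180:440],(800,554))[...,::-1])
E
```

```text
t 7.825 tcp [ 0.5844 -0.0006  0.1802] yaw -12.02 w 0.0157 F [ 0.4  0.6 -0.2]
 turn [ 0.03 -0.02 -0.02] shift [-0.0008 -0.0198  0.0162]
```

View pics/w6z.png

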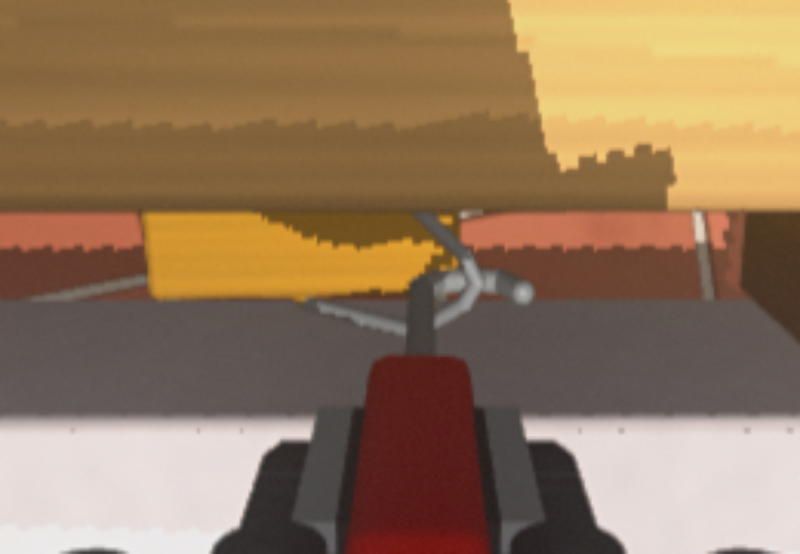

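Bail wire is over the crook between shank and tip. Swing it upright along the arc.

Request:
{"op": "carry_out", "data": {"series": [[[0,0,0],[0,0,-0.003],-1],[[0,0,0],[0,-0.007,-0.008],-1],[[0,0,0],[0,-0.015,-0.013],-1],[[0,0,0],[0,-0.025,-0.018],-1],[[0,0,0],[0,-0.036,-0.021],-1],[[0,0,0],[0,-0.045,-0.022],-1],[[0,0,0],[0,-0.046,-0.024],-1],[[0,0,0],[0,-0.046,-0.024],-1]]}}

```text
time_s: 8.88
tcp_pos: [0.5395, 0.0089, 0.2039]
orientation: [[0.208, 0.978, 0.0], [0.978, -0.208, -0.0], [0.0, 0.0, -1.0]]
ft_force: [1.0, -1.0, -3.3]
width: 0.0151
```

```bash
python3 - <<'E'
from h import *
plan([.5649,.0027,.164],-12)
I,D,c,o=shot('wrist','w7')
cv2.imwrite('pics/w7z.png',cv2.resize(I[150:330,180:440],(800,554))[...,::-1])
E
```

```text
t 8.875 tcp [0.5395 0.0089 0.2039] yaw -12.02 w 0.0151 F [ 1.  -1.  -3.3]
 turn [ 0.01 -0.   -0.02] shift [-0.0007  0.0261  0.0399]
```

View pics/w7z.png

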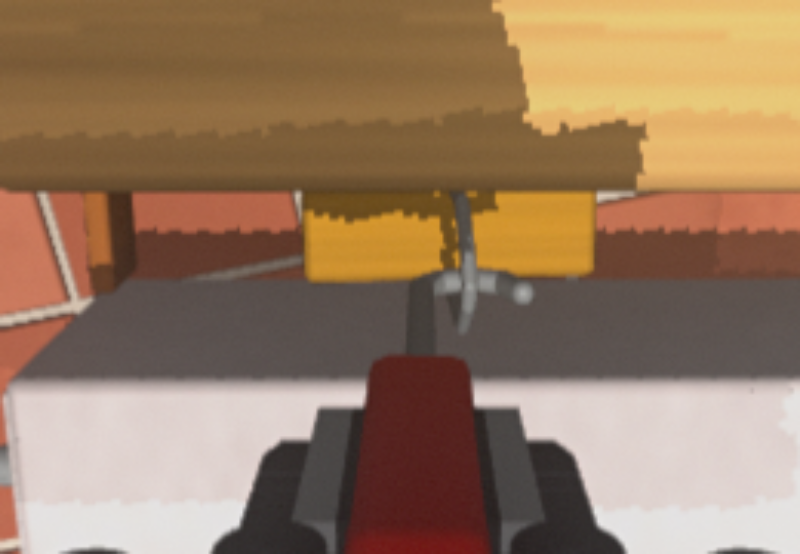

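Request:
{"op": "carry_out", "data": {"series": [[[0,0,0],[0,0,-0.004],-1],[[0,0,0],[0,0,-0.01],-1],[[0,0,0],[0,0,-0.018],-1],[[0,0,0],[0,0,-0.028],-1],[[0,0,0],[0,0,-0.04],-1],[[0,0,0],[0,0,-0.053],-1],[[0,0,0],[0,0,-0.066],-1],[[0,0,0],[0,0,-0.078],-1]]}}

```text
time_s: 9.93
tcp_pos: [0.5394, 0.0088, 0.2828]
orientation: [[0.208, 0.978, 0.0], [0.978, -0.208, 0.0], [0.0, 0.0, -1.0]]
ft_force: [0.1, -0.1, -2.6]
width: 0.0155
```

Request:
{"op": "carry_out", "data": {"series": [[[0,0,0],[0,0,-0.012],-1],[[0,0,0],[0,0,-0.024],-1],[[0,0,0],[0,0,-0.036],-1],[[0,0,0],[0,0,-0.046],-1],[[0,0,0],[0,0,-0.054],-1],[[0,0,0],[0,0,-0.06],-1],[[0,0,0],[0,0,-0.062],-1],[[0,0,0],[0,0,-0.062],-1]]}}

```text
time_s: 10.92
tcp_pos: [0.5393, 0.0088, 0.3437]
orientation: [[0.208, 0.978, -0.0], [0.978, -0.208, -0.0], [-0.0, -0.0, -1.0]]
ft_force: [-0.2, -0.4, -2.9]
width: 0.0152
```

```bash
python3 - <<'E'
from h import *
plan([.4568,-.3707,.36],-12)
I,D,c,o=shot('wrist','w8')
cv2.imwrite('pics/w8z.png',cv2.resize(I[100:330,150:470],(800,575))[...,::-1])
I,D,c,o=shot('side','s8')
cv2.imwrite('pics/s8z.png',cv2.resize(I[80:310,180:500],(800,575))[...,::-1])
E
```

```text
t 10.925 tcp [0.5393 0.0088 0.3437] yaw -12.03 w 0.0152 F [-0.2 -0.4 -2.9]
 turn [-0.01  0.01 -0.03] shift [-0.3884 -0.0016 -0.0163]
```

View pics/w8z.png

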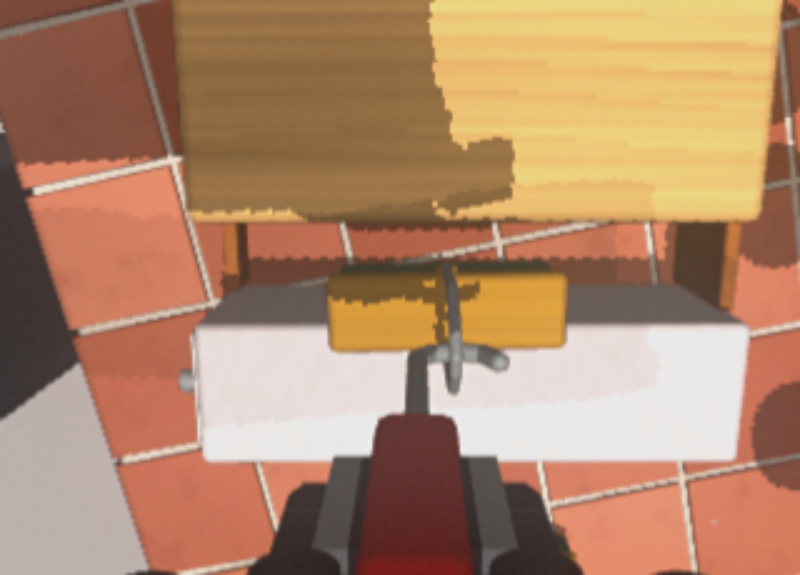

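View pics/s8z.png

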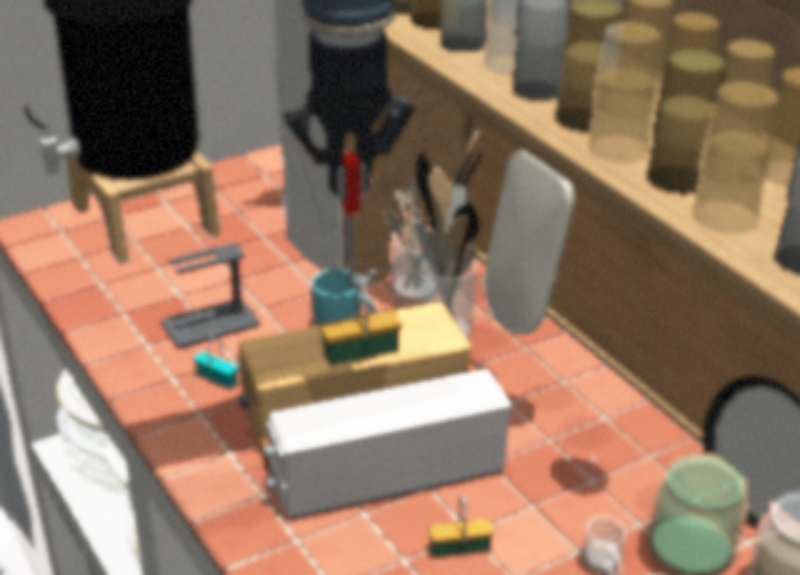

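Request:
{"op": "carry_out", "data": {"series": [[[0,0,0],[-0.004,0,0],-1],[[0,0,0],[-0.012,-0.001,0],-1],[[0,0,0],[-0.024,-0.001,0],-1],[[0,0,0],[-0.04,-0.002,0],-1],[[0,0,0],[-0.058,-0.002,0],-1],[[0,0,0],[-0.078,-0.003,0],-1],[[0,0,0],[-0.1,-0.003,0],-1],[[0,0,0],[-0.122,-0.004,0],-1]]}}

```text
time_s: 12.02
tcp_pos: [0.5095, -0.1114, 0.3439]
orientation: [[0.209, 0.978, 0.0], [0.978, -0.209, -0.0], [-0.0, 0.0, -1.0]]
ft_force: [0.6, 0.2, -3.1]
width: 0.0158
```

Request:
{"op": "carry_out", "data": {"series": [[[0,0,0],[-0.022,-0.001,0],-1],[[0,0,0],[-0.044,-0.002,0],-1],[[0,0,0],[-0.066,-0.002,0],-1],[[0,0,0],[-0.088,-0.003,0],-1],[[0,0,0],[-0.11,-0.004,0],-1],[[0,0,0],[-0.131,-0.004,0],-1],[[0,0,0],[-0.152,-0.005,0],-1],[[0,0,0],[-0.172,-0.006,0],-1]]}}

```text
time_s: 13.02
tcp_pos: [0.4673, -0.2783, 0.3439]
orientation: [[0.209, 0.978, -0.0], [0.978, -0.209, -0.0], [-0.0, 0.0, -1.0]]
ft_force: [0.0, 0.2, -3.5]
width: 0.0152
```

Request:
{"op": "carry_out", "data": {"series": [[[0,0,0],[-0.02,-0.001,0],-1],[[0,0,0],[-0.038,-0.001,0],-1],[[0,0,0],[-0.054,-0.002,0],-1],[[0,0,0],[-0.068,-0.002,0],-1],[[0,0,0],[-0.08,-0.002,0],-1],[[0,0,0],[-0.088,-0.003,0],-1],[[0,0,0],[-0.093,-0.003,0],-1],[[0,0,0],[-0.094,-0.003,0],-1]]}}

```text
time_s: 14.02
tcp_pos: [0.4458, -0.368, 0.3438]
orientation: [[0.208, 0.978, -0.0], [0.978, -0.208, 0.0], [0.0, -0.0, -1.0]]
ft_force: [0.3, 0.4, -2.5]
width: 0.0152
```

Request:
{"op": "carry_out", "data": {"series": [[[0,0,0],[0,0,0],-1],[[0,0,0],[0,0,0],-1],[[0,0,0],[0,0,0],-1],[[0,0,0],[0,0,0],-1]]}}

```text
time_s: 14.52
tcp_pos: [0.4458, -0.3678, 0.3438]
orientation: [[0.208, 0.978, 0.0], [0.978, -0.208, 0.0], [0.0, 0.0, -1.0]]
ft_force: [0.0, 0.2, -3.1]
width: 0.0155
```

```bash
python3 - <<'E'
from h import *
plan([.4463,-.3683,.30],-12)
I,D,c,o=shot('wrist','w9')
P=cloud(c,D);Z=P[...,2];h,s,v=cv2.split(cv2.cvtColor(I,cv2.COLOR_RGB2HSV))
m=(Z>.008)&(Z<.022)&(s>60);m=cv2.morphologyEx(m.astype(np.uint8),cv2.MORPH_OPEN,np.ones((3,3)))
n,L,st,_=cv2.connectedComponentsWithStats(m);k=1+np.argmax(st[1:,4]);print(st[k])
vv,uu=np.nonzero(L==k);W=onplane(c,np.c_[uu,vv],.014);r=cv2.minAreaRect((W[:,:2]*1000).astype(np.float32));print(r)
cv2.imwrite('pics/w9m.png',(L==k).astype(np.uint8)*255)
lid=(h>10)&(h<30)&(s>130)&(Z>.1);lid[330:]=0;q=P[lid];print('lid',len(q),np.nanmedian(q,0)); 
if len(q):print(cv2.minAreaRect((q[:,:2]*1000).astype(np.float32)))
I,D,c,o=shot('side','s9')
cv2.imwrite('pics/s9z.png',cv2.resize(I[180:410,230:550],(800,575))[...,::-1])
E
```

```text
t 14.525 tcp [ 0.4458 -0.3678  0.3438] yaw -12.02 w 0.0155 F [ 0.   0.2 -3.1]
 turn [ 0.   -0.   -0.02] shift [-0.0004  0.0006  0.0438]
[ 272  152  110   86 5925]
((458.0007629394531, -371.1479187011719), (118.70845794677734, 148.49356079101562), 77.05308532714844)
lid 2842 [ 0.45305671 -0.37030069  0.183631  ]
((455.205322265625, -371.0278625488281), (31.327669143676758, 88.23074340820312), 77.23356628417969)
```

View pics/w9.png

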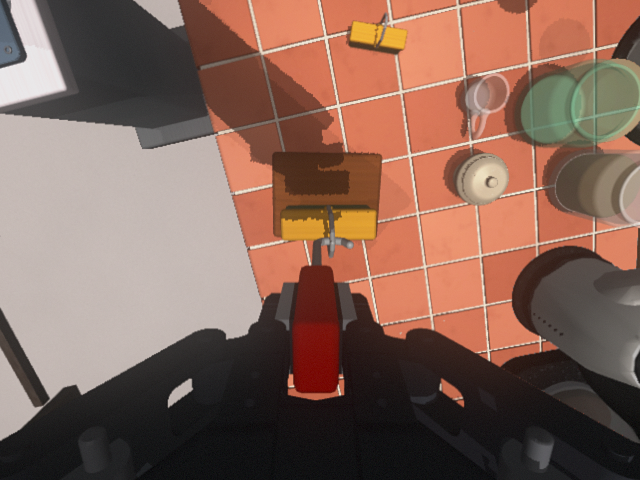

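View pics/s9z.png

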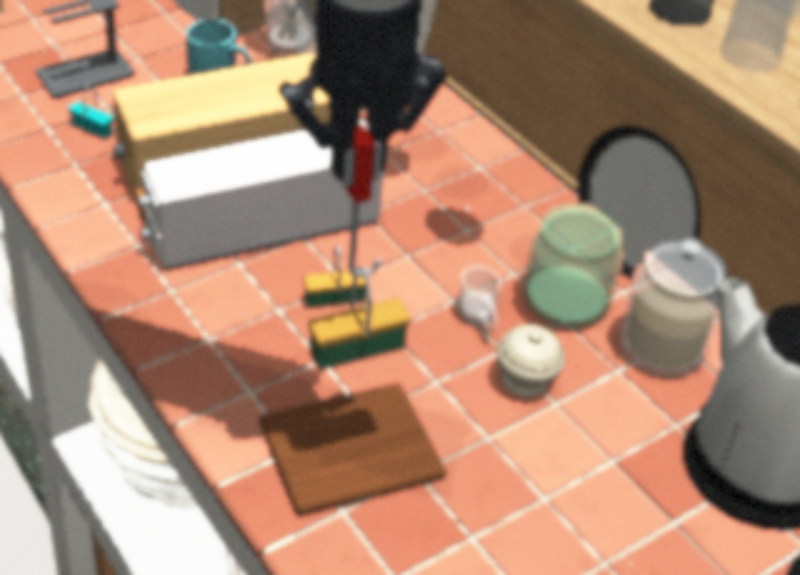

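Request:
{"op": "carry_out", "data": {"series": [[[0,0,0],[0,0.001,0.006],-1],[[0,0,0],[0,0.002,0.02],-1],[[0,0,0],[0,0.002,0.036],-1],[[0,0,0],[0,0.002,0.054],-1],[[0,0,0],[0,0.002,0.072],-1],[[0,0,0],[0,0.002,0.088],-1],[[0,0,0],[0,0.002,0.1],-1],[[0,0,0],[0,0.002,0.108],-1]]}}

```text
time_s: 15.62
tcp_pos: [0.4477, -0.3683, 0.235]
orientation: [[0.208, 0.978, -0.0], [0.978, -0.208, 0.0], [0.0, -0.0, -1.0]]
ft_force: [0.2, -0.0, -3.4]
width: 0.0156
```

Request:
{"op": "carry_out", "data": {"series": [[[0,0,0],[0,0,0.005],-1],[[0,0,0],[0,0,0.008],-1],[[0,0,0],[0,0,0.011],-1],[[0,0,0],[0,0,0.013],-1],[[0,0,0],[0,0,0.015],-1],[[0,0,0],[0,0,0.016],-1],[[0,0,0],[0,0,0.016],-1],[[0,0,0],[0,0,0.016],-1]]}}

```text
time_s: 16.62
tcp_pos: [0.4477, -0.3684, 0.2199]
orientation: [[0.208, 0.978, 0.0], [0.978, -0.208, -0.0], [-0.0, 0.0, -1.0]]
ft_force: [-0.4, 0.6, -3.1]
width: 0.0154
```

Request:
{"op": "carry_out", "data": {"series": [[[0,0,0],[0,0,0.001],-1],[[0,0,0],[0,0,0.002],-1],[[0,0,0],[0,0,0.003],-1],[[0,0,0],[0,0,0.004],-1],[[0,0,0],[0,0,0.005],-1],[[0,0,0],[0,0,0.006],-1],[[0,0,0],[0,0,0.007],-1],[[0,0,0],[0,0,0.007],-1]]}}

```text
time_s: 17.62
tcp_pos: [0.4477, -0.3684, 0.2128]
orientation: [[0.208, 0.978, 0.0], [0.978, -0.208, -0.0], [-0.0, 0.0, -1.0]]
ft_force: [0.7, -0.9, -0.3]
width: 0.0154
```

```bash
python3 - <<'E'
from h import *
plan([.4463,-.3683,.18],-12)
I,D,c,o=shot('wrist','w10')
cv2.imwrite('pics/w10z.png',cv2.resize(I[120:330,200:440],(686,600))[...,::-1])
I,D,c,o=shot('side','s10')
cv2.imwrite('pics/s10z.png',cv2.resize(I[250:410,300:500],(750,600))[...,::-1])
E
```

```text
t 17.625 tcp [ 0.4477 -0.3684  0.2128] yaw -12.03 w 0.0154 F [ 0.7 -0.9 -0.3]
 turn [ 0.    0.   -0.03] shift [-0.0002 -0.0014  0.0328]
```

View pics/w10z.png

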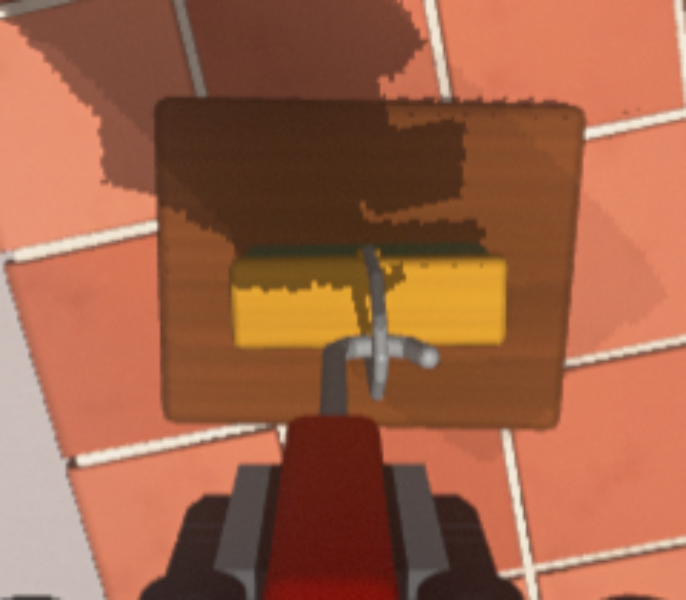

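View pics/s10z.png

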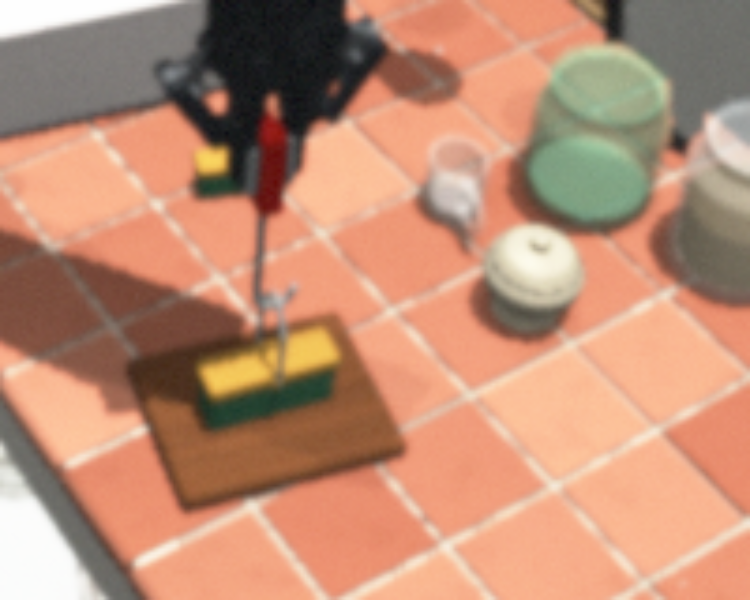

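Request:
{"op": "carry_out", "data": {"series": [[[0,0,0],[0,0,0.006],-1],[[0,0,0],[0,0,0.012],-1],[[0,0,0],[0,0,0.018],-1],[[0,0,0],[0,0,0.024],-1],[[0,0,0],[0,0,0.03],-1],[[0,0,0],[0,0,0.034],-1],[[0,0,0],[0,0,0.034],-1],[[0,0,0],[0,0,0.034],-1]]}}

```text
time_s: 18.73
tcp_pos: [0.4478, -0.3685, 0.179]
orientation: [[0.208, 0.978, 0.0], [0.978, -0.208, -0.0], [-0.0, 0.0, -1.0]]
ft_force: [0.8, 0.4, -1.7]
width: 0.0154
```

```bash
python3 - <<'E'
from h import *
plan([.4463,-.3683,.18],-12)
I,D,c,o=shot('wrist','w11')
cv2.imwrite('pics/w11z.png',cv2.resize(I[120:330,200:440],(686,600))[...,::-1])
I,D,c,o=shot('side','s11')
cv2.imwrite('pics/s11z.png',cv2.resize(I[250:410,300:500],(750,600))[...,::-1])
E
```

```text
t 18.725 tcp [ 0.4478 -0.3685  0.179 ] yaw -12.03 w 0.0154 F [ 0.8  0.4 -1.7]
 turn [ 0.01  0.01 -0.03] shift [-0.0001 -0.0015 -0.001 ]
```

View pics/w11z.png

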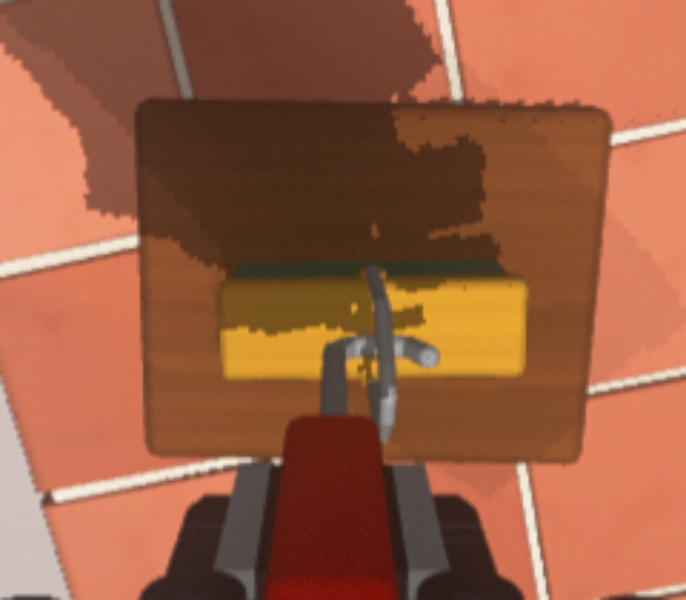

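View pics/s11z.png

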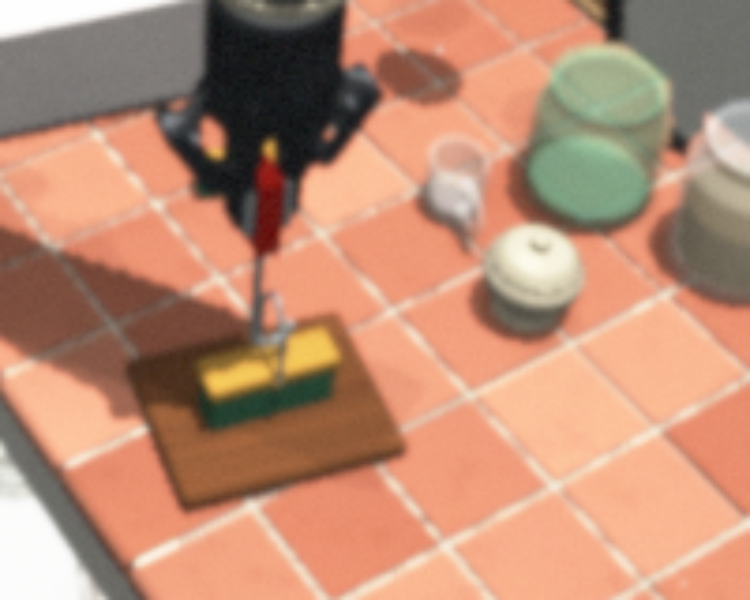

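Request:
{"op": "carry_out", "data": {"series": [[[0,0,0],[0,-0.008,0],-1],[[0,0,0],[0,-0.02,0],-1],[[0,0,0],[0,-0.034,0],-1],[[0,0,0],[0,-0.05,0],-1],[[0,0,0],[0,-0.066,0],-1],[[0,0,0],[0,-0.08,0],-1],[[0,0,0],[0,-0.088,0],-1],[[0,0,0],[0,-0.088,0],-1]]}}

```text
time_s: 19.82
tcp_pos: [0.3613, -0.35, 0.179]
orientation: [[0.209, 0.978, 0.0], [0.978, -0.209, 0.0], [0.0, 0.0, -1.0]]
ft_force: [0.1, -0.7, -0.8]
width: 0.0151
```

```bash
python3 - <<'E'
from h import *
plan([.4463,-.3683,.18],-12)
I,D,c,o=shot('wrist','w12')
cv2.imwrite('pics/w12z.png',cv2.resize(I[120:330,200:440],(686,600))[...,::-1])
I,D,c,o=shot('side','s12')
cv2.imwrite('pics/s12z.png',cv2.resize(I[250:410,300:500],(750,600))[...,::-1])
E
```

```text
t 19.825 tcp [ 0.3613 -0.35    0.179 ] yaw -12.06 w 0.0151 F [ 0.1 -0.7 -0.8]
 turn [ 0.02 -0.01 -0.06] shift [-0.0001  0.0869 -0.001 ]
```

View pics/w12z.png

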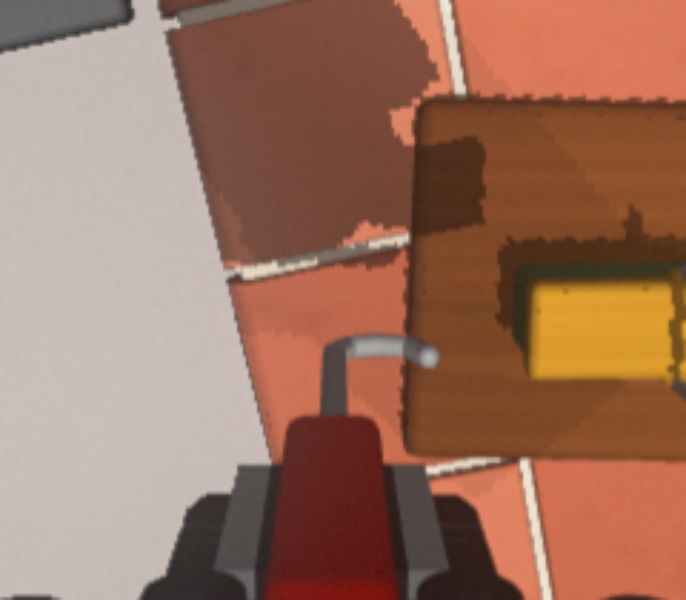

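View pics/s12z.png

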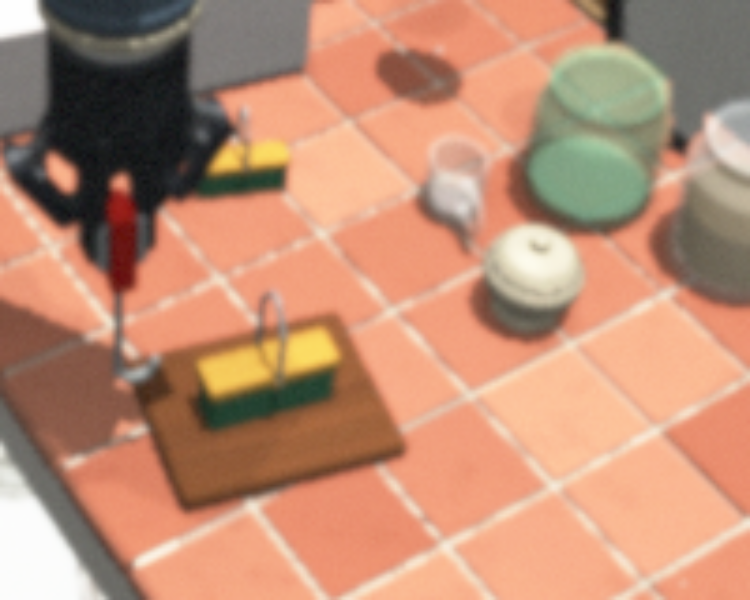

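Request:
{"op": "carry_out", "data": {"series": [[[0,0,0],[0,0,-0.05],-1],[[0,0,0],[0,0,-0.1],-1],[[0,0,0],[0.02,0.004,-0.121],-1],[[0,0,0],[0.06,0.013,-0.121],-1],[[0,0,0],[0.105,0.023,-0.121],-1],[[0,0,0],[0.155,0.034,-0.121],-1],[[0,0,0],[0.205,0.045,-0.121],-1],[[0,0,0],[0.255,0.056,-0.121],-1]]}}

```text
time_s: 20.92
tcp_pos: [0.4706, -0.1104, 0.2999]
orientation: [[0.208, 0.978, 0.001], [0.978, -0.208, -0.0], [-0.0, 0.001, -1.0]]
ft_force: [1.0, -0.2, -1.3]
width: 0.0154
```

Request:
{"op": "carry_out", "data": {"series": [[[0,0,0],[0.045,0.01,0],-1],[[0,0,0],[0.09,0.02,0],-1],[[0,0,0],[0.13,0.026,0],-1],[[0,0,0],[0.165,0.02,0],-1],[[0,0,0],[0.2,0.008,0],-1],[[0,0,0],[0.24,-0.01,0],-1],[[0,0,0],[0.28,-0.03,0],-1],[[0,0,0],[0.32,-0.05,0],-1]]}}

```text
time_s: 21.92
tcp_pos: [0.4872, 0.213, 0.2997]
orientation: [[0.208, 0.978, 0.0], [0.978, -0.208, -0.0], [0.0, 0.0, -1.0]]
ft_force: [0.6, 1.1, -1.8]
width: 0.0152
```

```bash
python3 - <<'E'
from h import *
plan([.4032,.3366,.27],-3)
E
```

```text
t 21.925 tcp [0.4872 0.213  0.2997] yaw -12.0 w 0.0152 F [ 0.6  1.1 -1.8]
 turn [ 0.01 -0.   -9.  ] shift [ 0.1034 -0.1078  0.0297]
```

Request:
{"op": "carry_out", "data": {"series": [[[0,0,-3],[0.02,-0.03,0],-1],[[0,0,-6],[0.05,-0.065,0],-1],[[0,0,-9],[0.08,-0.095,0],-1],[[0,0,-9],[0.1034,-0.1078,0.01],-1],[[0,0,-9],[0.1034,-0.1078,0.03],-1],[[0,0,-9],[0.1034,-0.1078,0.03],-1],[[0,0,-9],[0.1034,-0.1078,0.03],-1]]}}

```text
time_s: 22.8
tcp_pos: [0.404, 0.3347, 0.2703]
orientation: [[0.053, 0.999, 0.001], [0.999, -0.053, 0.0], [0.0, 0.001, -1.0]]
ft_force: [0.6, -0.2, -1.4]
width: 0.0153
```

```bash
python3 - <<'E'
from h import *
plan([.4032,.3366,.1318],-3)
I,D,c,o=shot('wrist','w13')
P=cloud(c,D);Z=P[...,2];h,s,v=cv2.split(cv2.cvtColor(I,cv2.COLOR_RGB2HSV))
t=np.array(o['tcp_pos'][:2]);a=np.radians(-3);bx=np.array([np.cos(a),np.sin(a)]);by=np.array([-bx[1],bx[0]])
def f(m,n):
    Q=P[m];x=(Q[:,:2]-t)@bx*1000;y=(Q[:,:2]-t)@by*1000
    print(n,m.sum(),'x',np.percentile(x,[0,2,50,98,100]).round(1),'y',np.percentile(y,[0,2,50,98,100]).round(1),'z',np.percentile(Q[:,2],[0,50,100]).round(4))
    return Q
roi=np.zeros(Z.shape,bool);roi[100:300,290:460]=1
F=roi&(Z>.1)&(Z<.115)&(s<100);Q=f(F,'fork');print(cv2.minAreaRect((Q[:,:2]*1000).astype(np.float32)))
f(roi&(Z>.15)&(Z<.18)&(s<100),'hook low');f(roi&(Z>.18)&(Z<.21)&(s<100),'shank')
I,D,c,o=shot('side','s13')
cv2.imwrite('pics/s13z.png',cv2.resize(I[110:270,180:380],(750,600))[...,::-1])
E
```

```text
t 22.8 tcp [0.404  0.3347 0.2703] yaw -3.07 w 0.0153 F [ 0.6 -0.2 -1.4]
 turn [ 0.03 -0.01 -0.07] shift [ 0.0018 -0.001   0.1385]
fork 2165 x [ 54.3  55.9  96.8 129.5 132.3] y [-17.1 -15.8   2.3  17.8  18.1] z [0.1024 0.1077 0.1102]
((497.216064453125, 330.35784912109375), (35.250858306884766, 77.9517593383789), 87.21154022216797)
hook low 282 x [-3.5 -2.1 12.3 24.7 25.7] y [-4.9 -4.1 -0.5  1.2  1.3] z [0.1613 0.1677 0.1799]
shank 106 x [-3.5 -3.5 -1.4  1.4  1.4] y [-0.4 -0.3  0.8  1.4  1.6] z [0.1802 0.1961 0.21  ]
```

View pics/w13.png

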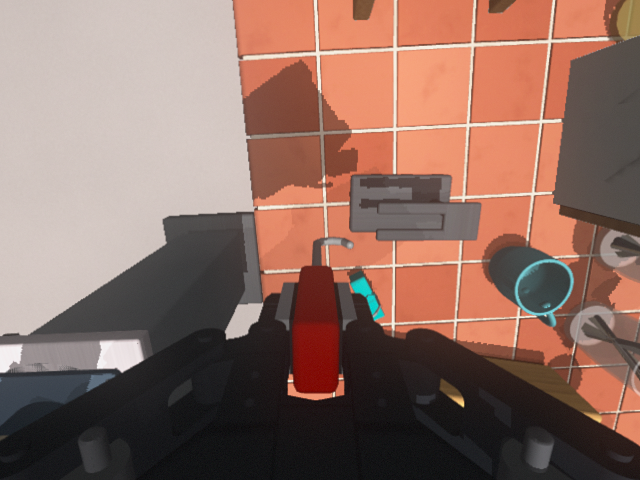

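View pics/s13z.png

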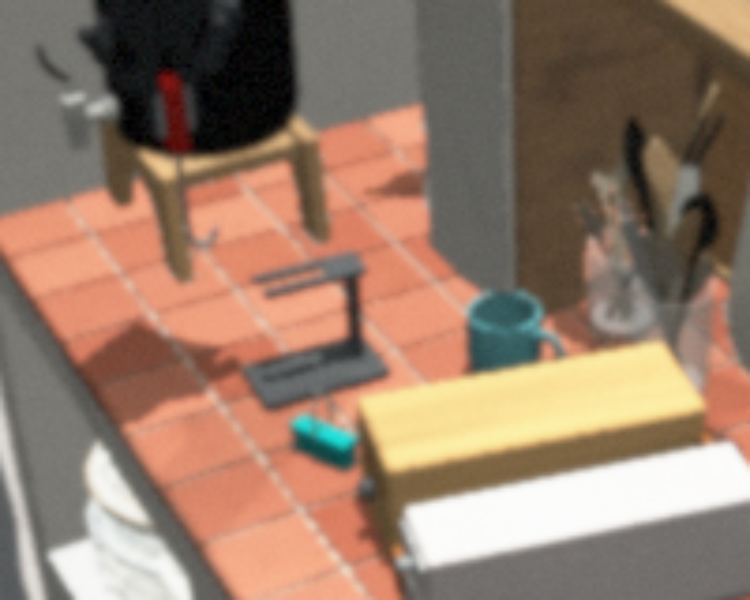

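Request:
{"op": "carry_out", "data": {"series": [[[0,0,0],[0.002,0,0.03],-1],[[0,0,0],[0.002,0,0.07],-1],[[0,0,0],[0.002,0,0.11],-1],[[0,0,0],[0.002,0,0.135],-1],[[0,0,0],[0.002,0,0.1405],-1],[[0,0,0],[0.002,0,0.1405],-1],[[0,0,0],[0.002,0.012,0.1405],-1],[[0,0,0],[0.002,0.024,0.1405],-1]]}}

```text
time_s: 23.9
tcp_pos: [0.4292, 0.3358, 0.1304]
orientation: [[0.053, 0.999, 0.002], [0.999, -0.053, 0.001], [0.001, 0.002, -1.0]]
ft_force: [0.3, 0.1, -1.4]
width: 0.0154
```

```bash
python3 - <<'E'
from h import *
plan([.4784,.3329,.130],-3)
I,D,c,o=shot('wrist','w14')
cv2.imwrite('pics/w14z.png',cv2.resize(I[150:330,230:470],(800,600))[...,::-1])
E
```

```text
t 23.9 tcp [0.4292 0.3358 0.1304] yaw -3.03 w 0.0154 F [ 0.3  0.1 -1.4]
 turn [ 0.1  -0.09 -0.03] shift [-0.0003  0.0493  0.0005]
```

View pics/w14z.png

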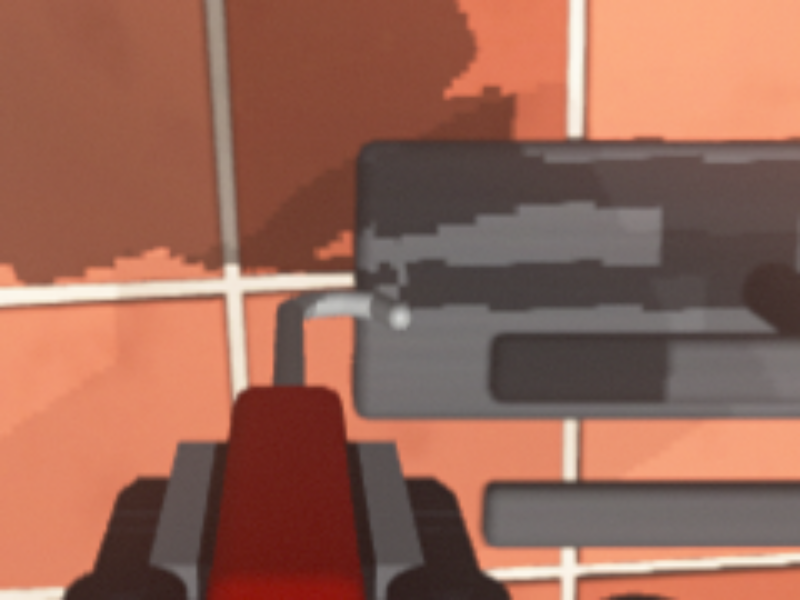

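Request:
{"op": "carry_out", "data": {"series": [[[0,0,0],[0,0.008,0],-1],[[0,0,0],[0,0.016,0],-1],[[0,0,0],[0,0.024,0],-1],[[0,0,0],[0,0.032,0],-1],[[0,0,0],[0,0.04,0],-1],[[0,0,0],[0,0.047,0],-1],[[0,0,0],[0,0.05,0],-1],[[0,0,0],[0,0.05,0],-1]]}}

```text
time_s: 24.95
tcp_pos: [0.4776, 0.3327, 0.1292]
orientation: [[0.053, 0.999, -0.0], [0.999, -0.053, -0.0], [-0.0, -0.0, -1.0]]
ft_force: [-1.2, 0.1, -1.2]
width: 0.0154
```

```bash
python3 - <<'E'
from h import *
plan([.4784,.3329,.1245],-3)
I,D,c,o=shot('wrist','w15')
cv2.imwrite('pics/w15z.png',cv2.resize(I[150:330,230:470],(800,600))[...,::-1])
I,D,c,o=shot('side','s15')
cv2.imwrite('pics/s15z.png',cv2.resize(I[130:250,190:340],(750,600))[...,::-1])
E
```

```text
t 24.95 tcp [0.4776 0.3327 0.1292] yaw -3.04 w 0.0154 F [-1.2  0.1 -1.2]
 turn [-0.01  0.01 -0.04] shift [0.0002 0.0008 0.0047]
```

View pics/w15z.png

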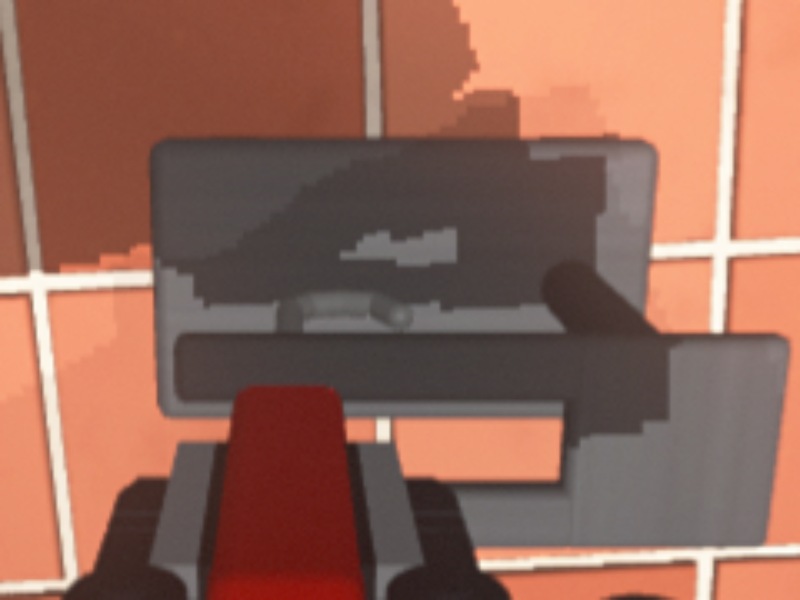

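View pics/s15z.png

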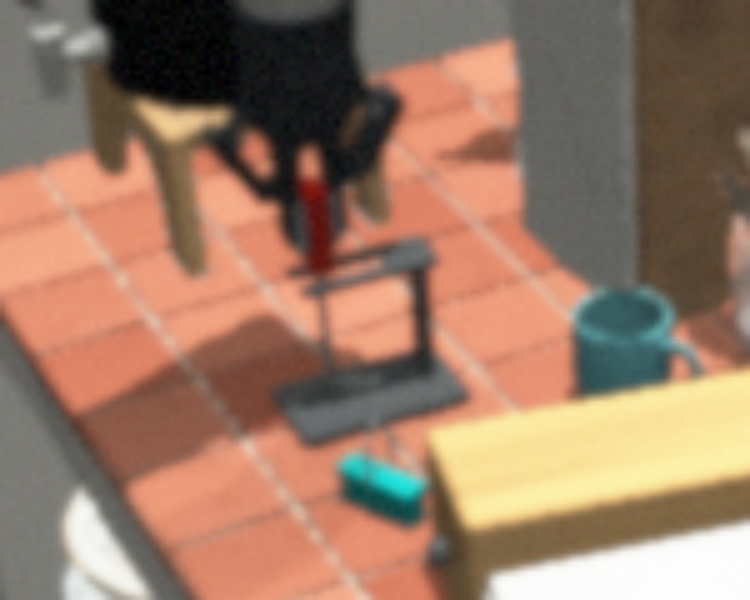

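Shank sits in the fork. Lower ~5 mm and watch the force.

Request:
{"op": "carry_out", "data": {"series": [[[0,0,0],[0,0.0008,0.0015],-1],[[0,0,0],[0,0.0008,0.003],-1],[[0,0,0],[0,0.0008,0.004],-1],[[0,0,0],[0,0.0008,0.005],-1],[[0,0,0],[0,0.0008,0.005],-1]]}}

```text
time_s: 25.68
tcp_pos: [0.4782, 0.3327, 0.1242]
orientation: [[0.053, 0.999, -0.0], [0.999, -0.053, -0.0], [-0.0, -0.0, -1.0]]
ft_force: [0.9, 0.8, -0.7]
width: 0.0154
```

Request:
{"op": "carry_out", "data": {"series": [[[0,0,0],[0,0,0.0006],-1],[[0,0,0],[0,0,0.001],-1],[[0,0,0],[0,0,0.001],-1]]}}

```text
time_s: 26.05
tcp_pos: [0.4784, 0.3328, 0.1238]
orientation: [[0.053, 0.999, 0.0], [0.999, -0.053, 0.0], [0.0, 0.0, -1.0]]
ft_force: [-1.3, -1.2, 5.0]
width: 0.0153
```

Request:
{"op": "carry_out", "data": {"series": [[[0,0,0],[0,0,0],-0.5],[[0,0,0],[0,0,0],0],[[0,0,0],[0,0,0],0.5],[[0,0,0],[0,0,0],0.5],[[0,0,0],[0,0,0],0.5],[[0,0,0],[0,0,0],0.5]]}}

```text
time_s: 26.8
tcp_pos: [0.4783, 0.3328, 0.1233]
orientation: [[0.053, 0.999, 0.0], [0.999, -0.053, 0.0], [0.0, 0.0, -1.0]]
ft_force: [-0.1, -0.8, -0.4]
width: 0.0637
```

```bash
python3 - <<'E'
from h import *
plan([.4784,.3329,.27],-3)
I,D,c,o=shot('wrist','w16')
cv2.imwrite('pics/w16z.png',cv2.resize(I[150:450,150:480],(660,600))[...,::-1])
E
```

```text
t 26.8 tcp [0.4783 0.3328 0.1233] yaw -3.03 w 0.0637 F [-0.1 -0.8 -0.4]
 turn [ 0.   -0.   -0.03] shift [ 1.000e-04  1.000e-04 -1.467e-01]
```

View pics/w16z.png

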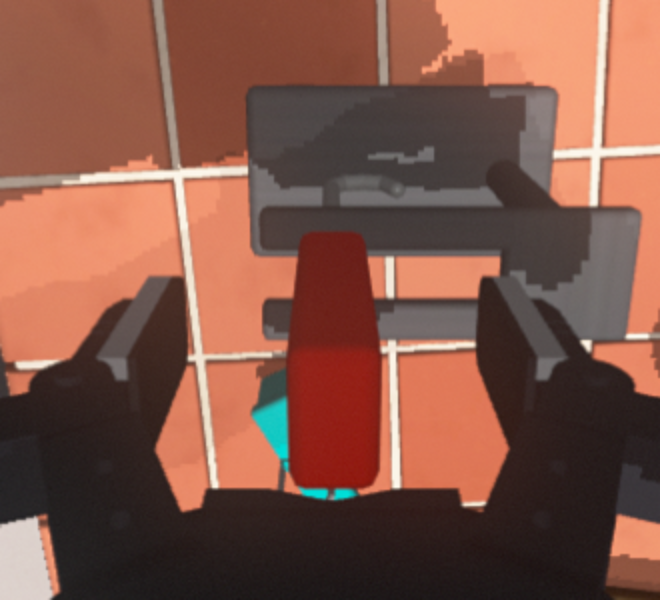

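Hook hangs free between the open fingers. Rise straight.

Request:
{"op": "carry_out", "data": {"series": [[[0,0,0],[0,0,-0.01],0.5],[[0,0,0],[0,0,-0.03],0.5],[[0,0,0],[0,0,-0.06],0.5],[[0,0,0],[0,0,-0.1],0.5],[[0,0,0],[0,0,-0.14],0.5],[[0,0,0],[0,0,-0.16],0.5],[[0,0,0],[0,0,-0.16],0.5],[[0,0,0],[0,0,-0.16],0.5]]}}

```text
time_s: 27.85
tcp_pos: [0.4779, 0.3326, 0.2827]
orientation: [[0.053, 0.999, -0.001], [0.999, -0.053, -0.001], [-0.001, -0.001, -1.0]]
ft_force: [0.1, -0.5, -0.0]
width: 0.0639
```

```bash
python3 - <<'E'
from h import *
I,D,c,o=shot('wrist','w17');print(o['time_s'],o['tcp_pos'].round(4))
def rect(W): r=cv2.minAreaRect((W[:,:2]*1000).astype(np.float32)); return np.round(r[0],1),np.round(r[1],1),round(r[2],2)
P=cloud(c,D);Z=P[...,2];h,s,v=cv2.split(cv2.cvtColor(I,cv2.COLOR_RGB2HSV))
roi=np.zeros((480,640),bool);roi[150:300,250:420]=1
t=roi&((h<6)|(h>174))&(s>200)&(Z>.155);vv,uu=np.nonzero(t);print('grip',len(vv),np.nanmedian(Z[t]),rect(onplane(c,np.c_[uu,vv],.168)))
f=roi&(Z>.1)&(Z<.115)&(s<100);vv,uu=np.nonzero(f);print('fork',rect(onplane(c,np.c_[uu,vv],.108)))
I,D,c,o=shot('top','t17');P=cloud(c,D);Z=P[...,2];h,s,v=cv2.split(cv2.cvtColor(I,cv2.COLOR_RGB2HSV))
roi[:]=0;roi[250:345,435:520]=1
t=roi&(h>10)&(h<28)&(s>130)&(Z>.05)&(Z<.062);vv,uu=np.nonzero(t);print('lid',len(vv),np.nanmedian(Z[t]),rect(onplane(c,np.c_[uu,vv],.056)))
cv2.imwrite('pics/t17z.png',cv2.resize(I[160:340,130:520],(800,369))[...,::-1])
I,D,c,o=shot('side','s17')
E
```

```text
27.85 [0.4779 0.3326 0.2827]
grip 339 0.16771108378942962 (array([476.4, 332. ]), array([25.1, 14.2]), 86.99)
fork (array([505.9, 330.5]), array([35. , 93.7]), 86.99)
lid 496 0.05602128690285235 (array([ 458.5, -370.2]), array([29.9, 87.4]), 78.85)
```

View pics/s17.png

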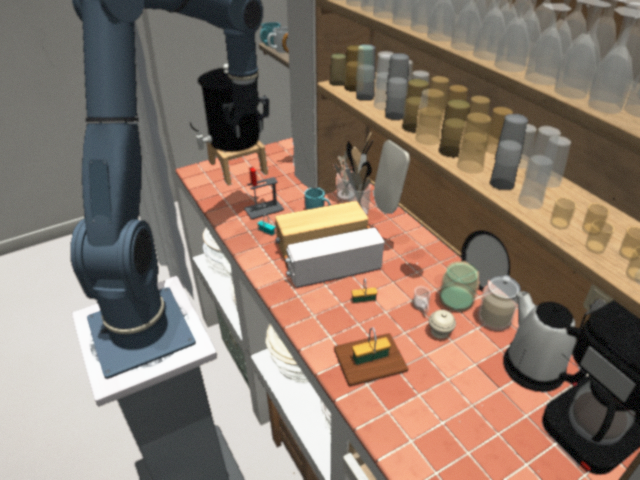

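View pics/t17z.png

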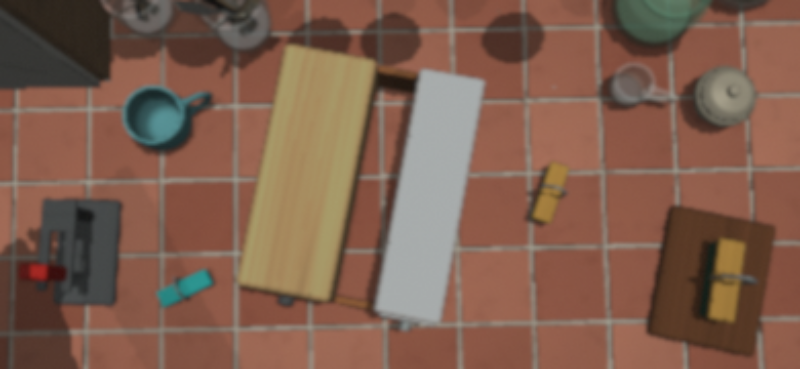

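Tin centre is about 2 mm from the board's centre, with the lid at 56 mm, so it is standing flat. The hook's grip is about 2 mm from where it started and its top is at 168 mm. The bystanders have not moved. Handing in.

```bash
python3 -c "
from station import robot
print(robot.job_done())"
```

```text
the job is handed in; nothing more can be done
None
```

I lifted the tin out of the gap by its handle with the hook, stood it on the serving board, unhooked it and hung the hook back on its stand. I then handed the job in, after about 28 s of the 72 s; no verdict is reported.

My last checks, from the camera pictures just before handing in:

- **Tin:** it stands about 2 mm from the board's centre. Its lid is 56 mm above the worktop, which is the right height for standing flat on the board. Its handle is upright and clear of the hook.
- **Hook:** it hangs in the fork with the grip resting on the prongs, about 2 mm from where it started. The top of the grip is at 168 mm, as at the start.
- **Surroundings:** the mug, cup and sugar bowl look unmoved in the pictures; I did not measure them again. The gripper is open, well above the hook and touching nothing.
- **Forces:** the fingers held only the hook's grip throughout. The highest reading seen at the end of any move was about 6 N, while closing on the grip in the stand.

The top and wrist cameras disagreed by about 2 mm on where the boxes are. I placed the hook from what the wrist camera showed of hook and handle together. No check failed.

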